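# Load the citrus press through its feed hatch

## Robot

A 6-joint arm with a two-finger parallel gripper is mounted at the origin on a cart in front of the work surface, level with it; the furniture and walls round the work are solid. World frame = base frame: x ahead of the robot, y to its left, z up, the work surface at z = 0. Lengths are in m, angles in rad, forces in N, time in s.
With the tool pointing down it reaches from about 0.375 to 0.975 m from the base axis. Payload 3.8 kg.
Tool frame: the origin (TCP) lies on the centre line of the jaws, within the pads' length; the fingertips stand env.tips_ahead ahead of it and the grasp point (between the pads) lies 6 mm ahead of it (env.tips_ahead is the distance from the TCP to the fingertips, in m); z points along the fingers, y is the line along which they close (so a half turn about z gives the same grasp; the last joint's range is limited). The gripper opens to 88 mm and grips with 3 to 60 N. Pads are 18 mm wide; open, the fingers measure 123 mm over their backs; the gripper's body (75 mm by 187 mm) begins 45 mm behind the grasp point.
Start: joints at [1.155, 0.264, 1.604, -0, 1.274, -0.037], TCP at [0.25, 0.627, 0.264] pointing down, gripper open.
Joint ranges: [-2.63, 2.63], [-0.94, 2.18], [0.31, 2.57], [-1.31, 4.45], [0, 2.66], [-2.55, 2.55]. Speed limits (rad/s): [2.57, 2.57, 3.14, 3.14, 3.14, 3.14].

## Interface

Orientations are given as a rotation vector (axis times angle).
In Python, from cell import env, eyes, order gives the robot as it stands.
- The arm moves only by the tool step_arm, never from a script. Its arguments are lists of equal length, an entry for each row: "claw": the opening, from 0 (shut) to 1 (fully open); "xyz": the shift along the tool's x, y, z in cm, a list of three; "twist": the turn, a rotation vector about the tool's x, y, z in rad, a list of three. A call has 1 to 20 rows; each row shifts and turns the commanded pose from where the row before left it, along the tool's axes as they then stand; what a row does not reach is not made up. A row lasts 1/10 s, in which the tool goes at most 50 mm and 8.59 degrees, less where a joint would pass 70% of its speed; a pose out of reach is approached as far as the arm can. A call with a gripper value outside its range is refused whole. The fingers move at their own pace and stop on an object; the grip force is fixed at half the most. Time passes only in rows, so rows that do not move let the fingers close. It gives the time, the measured TCP pose, the force, the opening and the grip force at its end, in the units of the state.
- env.get_state(): the state, without advancing time (a new reading comes with each control period).
- eyes.get_image(name): name is "side" or "top"; returns a dict with "image" (400x640x3 uint8, red, green, blue), "z_map" (400x640 float32, m along the optical axis (not along the pixel's ray), 0 where there is no reading), "K" (3x3 intrinsics, pixels), "extrinsics" (4x4, takes a point from camera to world coordinates). Camera axes: x right, y down, z forward; pixel columns grow to the right and rows downward; lengths in m; the calibration is good to about 2 mm. A picture is of the moment at which its call begins.
- order.sign_off(): hands the job in; it is judged then, once.
The state is a dict: "time": time; "joint_positions": joint angles; "dq": joint speeds; "tau": joint torques, N m; "tool_pos": TCP position; "eef_rot": TCP orientation; "contact_force": force on the tool from outside, world axes, zero at the start; "wrist_torque": the same for the moment, N m; "opening": finger opening in m; "finger_force": force on a finger pad.
Only numpy, scipy, OpenCV 4.12 (cv2) and the standard library are available. Lean on these libraries where they do the work, as an engineer would, in place of code of your own. Each camera call takes 0.05 s, during which the arm holds its last target. There are 200 camera calls.

## Task

Load the citrus press: put every lemon that lies on the worktop into its tipping feed tray, and take the hatch cover off by pressing its release tab in and pivoting it out of its frame. Then push the tray's lever past the detent so that all the lemons roll through the hatch into the press, ease the tray back until it is fully upright, and snap the hatch cover back in, flat and with its tab sprung out. Leave the garlic, the onion, the spice jar and the mill where they are.

Things in the scene. Friction and masses are not known exactly. Their poses are not given: they have to be found in the camera images.
- citrus_press: White citrus press, fixed, 248 mm wide, 505 mm deep: tipping tray at its front, hatch behind it, then a head 325 mm tall (its face 230 mm behind the axle). Origin: on the worktop under the middle of the tray's axle. Axes of the press: y to its BACK (away from the robot), x to its RIGHT, z up; turned by up to 0.15 rad. Right of it a wall cabinet hangs 0.45 m up (x > 0.54, y < 0.09).
- hatch (a point): Middle of the feed hatch, at the ledge on which the cover lies, 140 mm above the worktop, 97 mm behind the axle; axes as the press. The opening is 176 mm (x) by 126 mm (y). Below it a channel with a polished floor falls to the back under the head; lemons slide down it. The frame round it is a pocket 8 mm deep that takes the cover with about 3 mm play all round.
- right_lip (a point): Middle of the left edge of the fixed lip along the right side (+x) of the hatch frame, at the lip's underside, 7.5 mm above the ledge; axes as the press. Under it is a slot 7.5 mm high and 13 mm deep for the cover's two tongues. The lip is 5 mm thick.
- keeper (a point): Middle of the right edge of the keeper, a bridge 40 mm long (y) and 4 mm thick in the middle of the left side (-x) of the hatch frame, at its underside, 5.5 mm above the ledge. The catch of the cover's tab sits under it and holds that side of the cover down.
- cover_middle (a point): Middle of the hatch cover, a loose dark plate 192 mm (its x) by 136 mm (its y) by 6 mm, about 0.26 kg; 3 mm above its underside, z out of its upper side. Fitted, it lies flat on the ledge, 3 mm above hatch, axes parallel to the hatch's. To take it off: tab in, pivot the left (-x) edge up 10 to 15 degrees about the tongues, draw it left 13 mm or more, lift. Refit in reverse.
- cover_tongues (a point): On the cover: middle between the tips of its two flat tongues at its +x edge, 109 mm from the cover's middle. They are 4 mm thick, flush with its underside, 22 mm wide, at y = +-45 mm, and reach 13 mm past the plate's edge. Fitted, they lie under the right lip.
- cover_grips (a point): Near the cover's -x edge: middle of the pinched grips, 66.5 mm to -x from the cover's middle, 20 mm above the plate. Two upright grips 34 mm wide (y), 34 mm tall: a fixed rib (2.5 to 10.5 mm to +x of here) and the sprung tab (21.5 to 15.5 mm to -x when out). Pinching both between two fingers, 32 mm apart, presses the tab in to 21 mm overall, centred here, and holds the cover.
- cover_tab (a joint): The release tab: 0 = out, its catch (reaching 105 mm to -x of the cover's middle) under the keeper; 0.011 m = pressed fully in, toward the cover's middle. From about 0.008 the catch is clear. It takes 2 N at first, 6 N fully in, and springs out when let go. Keep it pinched in while that side is lifted or lowered.
- feed_tray (a joint): The tipping tray: 0 = upright, grows as it tips backward over the hatch, 1.45 rad = fully tipped. A sprung over-centre detent holds it upright until it is pushed past 0.35 rad, and then helps it over; coming back, from about 0.3 rad it snaps home by itself. In between, the stiff hinge stays where it is left. Moving the knob takes up to 12 N.
- tray_axle (a point): On the tray's axle, mid-width of the tray, 170 mm above the worktop; the axle runs along the press's x. The axes turn with the tray; at rest they are parallel to the press's.
- tray_floor (a point): Middle of the tray's floor (axes as tray_axle). The tray is a steel scoop, open above and toward the hatch (spout 82 mm behind here, end wall 70 mm in front of here), 176 mm wide inside along x, side walls 55 mm, end wall 72 mm high. At rest the floor falls 20 degrees to the end wall at the front, so that lemons lie there; a rolled spout edge stands 8 mm. It holds four lemons in one layer.
- tray_knob (a point): Centre of the black ball knob (28 mm across) on the tray's tipping lever, at the left of the tray: at rest 114 mm left of (-x), 30 mm in front of (-y) and 120 mm above tray_axle. It swings about the axle in the press's y-z plane; fully tipped it is 115 mm behind and 44 mm above the axle.
- lemon0_mid (a point): Centre of a lemon, 78 x 55 x 56 mm, 0.11 to 0.13 kg, lying on the worktop at the start (centre about 28 mm up); its x axis is the lemon's long axis. Any of the four lemons may be absent.
- lemon1_mid (a point): Centre of a lemon, 83 x 58 x 58 mm, 0.11 to 0.13 kg, lying on the worktop at the start (centre about 28 mm up); its x axis is the lemon's long axis. Any of the four lemons may be absent.
- lemon2_mid (a point): Centre of a lemon, 78 x 55 x 56 mm, 0.11 to 0.13 kg, lying on the worktop at the start (centre about 28 mm up); its x axis is the lemon's long axis. Any of the four lemons may be absent.
- lemon3_mid (a point): Centre of a lemon, 83 x 58 x 58 mm, 0.11 to 0.13 kg, lying on the worktop at the start (centre about 28 mm up); its x axis is the lemon's long axis. Any of the four lemons may be absent.
- garlic: Bystander on the worktop: garlic bulb, 60 mm; origin at its underside. Leave it alone.
- jar_spice: Bystander on the worktop: spice jar, 41 mm across and 105 mm tall; origin at its underside. Leave it alone.
- onion: Bystander on the worktop: onion, 75 mm; origin at its underside. Leave it alone.
- mill: Bystander on the worktop: turned wooden mill, 56 mm across and 165 mm tall; origin at its underside. Leave it alone.
Mind the look-alikes: they are no part of the job. What is shaped like the part that bears lemon3_mid but green is not meant.

How it is judged:
By the outcome, as a careful person would: the job done as asked, in the order asked, and still so for the second after the job is handed in, with the robot touching nothing.
Of lemon0, lemon1, lemon2, lemon3 only 2 to 4 are there at a start; the rules pass over those that are not, and their reading is None.
At some moment in a run one of lemon0, lemon1, lemon2, lemon3 may be knocked a few centimetres aside while the robot is not near it.
It also fails if it takes over 210 s, if anything falls off the work surface, if the arm or the gripper's body presses on something with over 40 N, if the wrist force passes 120 N, or if a joint passes its speed limit or range.

## Working session

There is one attempt and no reset: what is moved stays moved. The work goes in short steps, Python scripts to look and compute and a tool call to move; the robot and the scene stay as the last step left them, time stands still between calls to the robot, and variables do not carry over. Pictures are saved under pics/ and viewed, at most 14 in all, crops included, and the job is handed in when it is done.

Besides the shell and the picture viewer there is one more tool, called as name(argument=value, ...) on one line, values as JSON. step_arm: Moves the arm, as the interface text tells. Its arguments: {"type":"object","properties":{"claw":{"type":"array","items":{"type":"number"}},"xyz":{"type":"array","items":{"type":"array","items":{"type":"number"}}},"twist":{"type":"array","items":{"type":"array","items":{"type":"number"}}}},"required":["claw","xyz","twist"]}

```bash
ls; mkdir -p pics; cat > h.py <<'E'
import numpy as np, cv2
from cell import env, eyes, order
from scipy.spatial.transform import Rotation as R
def shot(name, fn=None):
    d=eyes.get_image(name)
    if fn: cv2.imwrite('pics/'+fn, d['image'][:,:,::-1])
    K=d['K']; z=d['z_map']; v,u=np.mgrid[:z.shape[0],:z.shape[1]]
    P=np.stack([(u-K[0,2])/K[0,0]*z,(v-K[1,2])/K[1,1]*z,z],-1)
    E=d['extrinsics']; W=P@E[:3,:3].T+E[:3,3]; W[z==0]=np.nan
    return d,W
E
python3 - <<'E'
from h import *
for n in ('side','top'):
    d,W=shot(n,n+'0.png'); np.savez(n+'0.npz',W=W,im=d['image'],K=d['K'],E=d['extrinsics']); print(n,d['K'][0,0],d['extrinsics'].round(3).tolist())
s=env.get_state(); print(s, env.tips_ahead)
E
```

```text
pics
side 511.195455275631 [[0.985, -0.108, 0.132, 0.338], [-0.17, -0.544, 0.822, -1.413], [-0.017, -0.832, -0.555, 1.037], [0.0, 0.0, 0.0, 1.0]]
top 416.0049122557272 [[-0.016, -0.997, 0.081, 0.409], [-1.0, 0.016, -0.003, -0.095], [0.002, -0.081, -0.997, 1.515], [0.0, 0.0, 0.0, 1.0]]
{'time': 0.1, 'joint_positions': array([ 1.15511350e+00,  2.64653132e-01,  1.60520691e+00, -9.87380119e-07,
        1.27369060e+00, -3.69151042e-02]), 'dq': array([-0.00091293, -0.00131777, -0.00250484, -0.00117372,  0.0004725 ,
        0.00134881]), 'tau': array([-2.06832004e-05, -5.03625476e+01, -3.58068466e+01,  7.31552951e-02,
        2.33840779e-02, -7.30238253e-05]), 'tool_pos': array([0.24937743, 0.62662491, 0.26254557]), 'eef_rot': array([-5.91333532e-01, -3.08499040e+00,  2.99708390e-03]), 'contact_force': array([-0.37371983,  0.0283788 , -0.22350305]), 'wrist_torque': array([ 0.05339679, -0.01657567, -0.01725808]), 'finger_force': 0.0, 'opening': 0.0879098091941675} 0.025
```

View pics/side0.png

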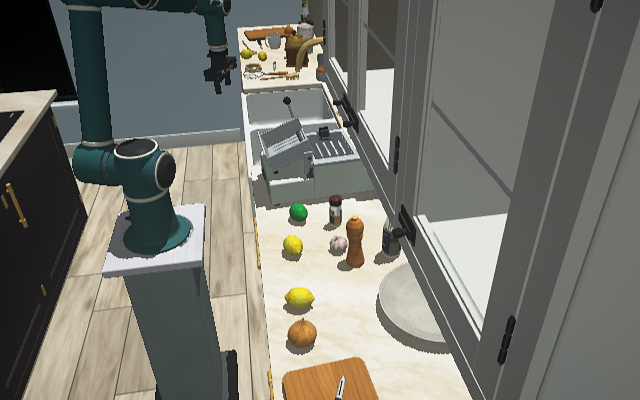

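View pics/top0.png

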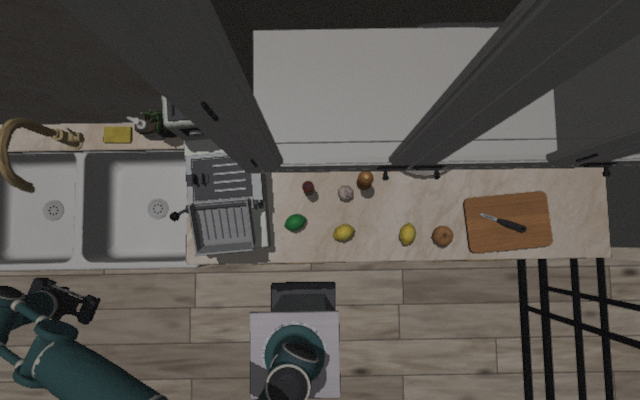

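Side view: yellow lemons at (292,245) and (299,297), green look-alike at (298,212), onion at (302,334). Top view: lemons at (344,232) and (407,233), press around (225,205), knob at (176,215), cover grips at (198,180). I'll measure these now.

```bash
cat >> h.py <<'E'
def lemons(d,W):
    h=cv2.cvtColor(d['image'],cv2.COLOR_RGB2HSV)
    m=((h[...,0]>20)&(h[...,0]<35)&(h[...,1]>150)&(h[...,2]>90)).astype(np.uint8)
    n,l,s,c=cv2.connectedComponentsWithStats(m); out=[]
    for i in range(1,n):
        if s[i,4]<15: continue
        q=W[l==i]; q=q[~np.isnan(q[:,0])]
        if len(q)<10: continue
        lo,hi=np.percentile(q,3,0),np.percentile(q,97,0)
        xy=q[:,:2]-q[:,:2].mean(0); w,v=np.linalg.eigh(xy.T@xy); a=v[:,1]
        print('blob px',c[i].round(),s[i,4],'mid',((lo+hi)/2).round(3),'ext',(hi-lo).round(3),'top',hi[2].round(3),'axis deg',np.degrees(np.arctan2(a[1],a[0])).round())
E
python3 - <<'E'
from h import *
for n in ('side','top'):
    f=np.load(n+'0.npz'); d={'image':f['im']}; W=f['W']; print(n); lemons(d,W)
W=np.load('top0.npz')['W']
# height map of press, crop
sub=W[145:262,165:275]
for r in range(145,262,5):
    print(r,' '.join('%3.0f'%(1000*z) if z==z else 'nan' for z in W[r,165:275:5,2]))
for p in [(145,265),(255,200),(255,250),(205,195),(205,250),(180,200),(215,176)]:
    print(p,W[p].round(3))
im=np.load('top0.npz')['im'][130:270,160:280,::-1]; cv2.imwrite('pics/topc.png',np.hstack([cv2.resize(im,None,fx=4,fy=4,interpolation=2)]))
E
```

```text
side
blob px [246.  53.] 75 mid [0.365 1.679 0.038] ext [0.06  0.049 0.045] top 0.061 axis deg 67.0
blob px [262.  55.] 50 mid [0.458 1.617 0.036] ext [0.046 0.062 0.035] top 0.053 axis deg 87.0
blob px [293. 245.] 285 mid [ 0.429 -0.196  0.043] ext [0.05  0.047 0.034] top 0.06 axis deg 146.0
blob px [299. 297.] 425 mid [ 0.42  -0.42   0.041] ext [0.064 0.036 0.038] top 0.06 axis deg 169.0
top
blob px [117. 134.] 245 mid [0.801 0.637 0.019] ext [0.056 0.09  0.013] top 0.025 axis deg 79.0
blob px [342. 231.] 153 mid [ 0.434 -0.181  0.049] ext [0.045 0.058 0.025] top 0.061 axis deg 114.0
blob px [406. 233.] 163 mid [ 0.423 -0.405  0.049] ext [0.06  0.038 0.022] top 0.06 axis deg 166.0
145  -2  -1  -6  -1 150 149 150 149 152 145 150 778 774 777 773 761 775 775 774 772 774 746
150 -11 -20 -19 -21 152 146 146 152 142 145 147 154 734 734 734 733 734 734 735 732 731 732
155 -131 -129 -140 -122 150 150 147 153 152 139 146 147 152 687 686 686 688 685 686 684 682 685
160 -197 -198 -202 -212 145 145 147 149 148 148 150 146 144 146 634 nan 632 632 635 634 630 630
165 -229 -218 -225 -221 -221 151
[... 1420 characters left out ...]
0 -223 -214 -228 -226 -219   4 189 139 128 136 127 137 130 131 130 128 131 125 132  98  95  29
245 -229 -225 -226 -224 -225  -1 189 nan 128 128 124 137 137 137 143 151 154 151  98  95  98  51
250 -228 -220 -225 -222 -220  -3  -1 165 159 167 173 175 178 186 190 193 197 196  -5  -0   2   1
255 -219 -215 -223 -211 -219  -1 199 195 195  -4   2   2  -7   0  -2   1   6  -2  -6  -2   1  -0
260 -85 -82 -85 -74 -33   0  -1  -4  -2  -1  -1  -6   1  -3   1  -0  -1  -1  -2  -0   1  -1
(145, 265) [ 0.58  -0.001  0.774]
(255, 200) [0.365 0.28  0.195]
(255, 250) [ 0.355  0.154 -0.002]
(205, 195) [0.525 0.303 0.173]
(205, 250) [0.521 0.123 0.184]
(180, 200) [0.606 0.286 0.178]
(215, 176) [0.486 0.321 0.298]
```

```bash
python3 - <<'E'
import numpy as np, cv2
im=np.load('side0.npz')['im'][85:215,235:385,::-1]; cv2.imwrite('pics/sidec.png',cv2.resize(im,None,fx=5,fy=4.6,interpolation=2))
E
```

```text
(no output)
```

View pics/sidec.png

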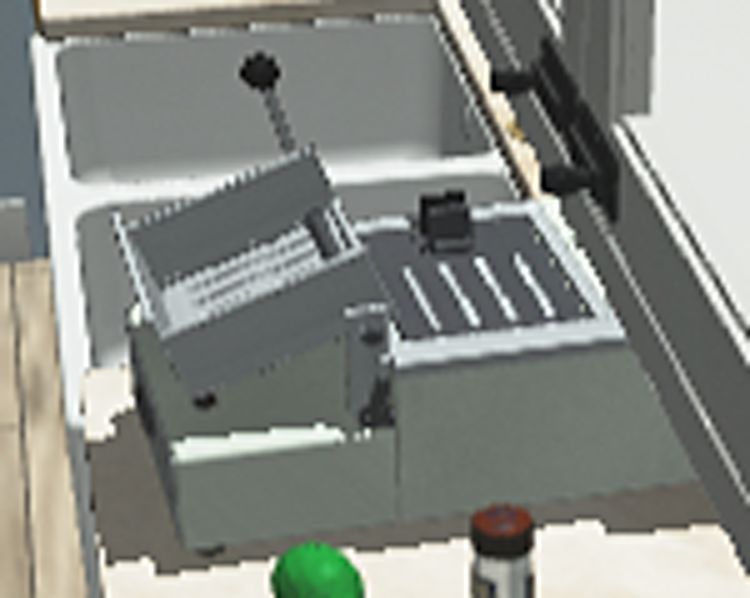

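View pics/topc.png

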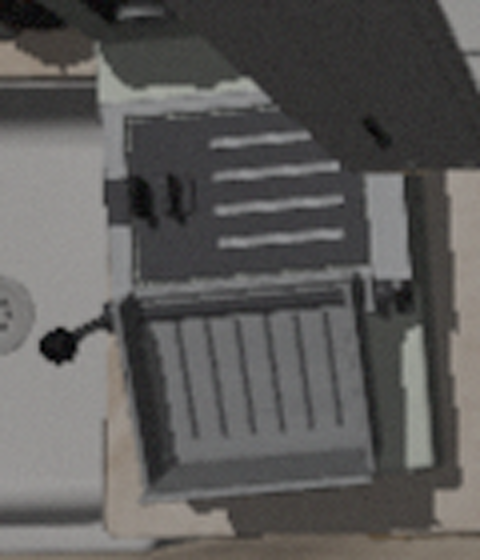

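The side crop shows the empty upright tray, with the knob at crop (261,72) and the fitted cover with its grips at (445,215). The top crop shows the grips at (145,200) and (178,197), the knob at (58,345) and the cover corners. Next I'll fit the press pose.

```bash
cat > fit.py <<'E'
from h import *
from scipy.optimize import least_squares
T=[((-114,-30,290),(58,345)),((-96,165,146),(125,118)),((-96,29,146),(133,283)),((96,29,146),(367,262)),((-85,97,180),(145,200)),((-60,97,180),(178,197))]
S=[((-114,-30,290),(261,72)),((96,165,146),(610,315)),((-96,165,146),(525,214)),((96,29,146),(398,335)),((-60,80,180),(450,205))]
cams={n:np.load(n+'0.npz') for n in('top','side')}
ob=[('top',a,(160+u/4,130+v/4)) for a,(u,v) in T]+[('side',a,(235+u/5,85+v/4.6)) for a,(u,v) in S]
def pw(p,a):
    x,y,t=p; a=np.array(a)/1000; c,s=np.cos(t),np.sin(t)
    return np.array([x+s*a[0]+c*a[1], y-c*a[0]+s*a[1], a[2]])
def res(p):
    r=[]
    for n,a,uv in ob:
        f=cams[n];E=f['E'];q=E[:3,:3].T@(pw(p,a)-E[:3,3]);q=f['K']@q;r+=list(q[:2]/q[2]-uv)
    return r
if __name__=='__main__':
    s=least_squares(res,[.5,.22,.1],loss='soft_l1'); print(s.x); print(np.array(res(s.x)).reshape(-1,2).round(1).tolist())
    for a in [(-66.5,97,166),(0,97,143),(-114,-30,290)]: print(a,pw(s.x,a).round(4))
E
python3 fit.py
```

```text
[0.51998959 0.2164658  0.06701598]
[[0.1, 0.0], [0.4, 0.4], [0.8, -0.3], [0.3, 0.1], [-3.2, -1.7], [-3.7, -1.6], [-0.4, -0.4], [-3.1, 1.6], [-0.2, -0.1], [1.8, 2.4], [-4.8, 0.7]]
(-66.5, 97, 166) [0.6123 0.2893 0.166 ]
(0, 97, 143) [0.6168 0.223  0.143 ]
(-114, -30, 290) [0.4824 0.3282 0.29  ]
```

```bash
sed -i "s/((-85,97,180),(145,200)),((-60,97,180),(178,197))/((-85,97,180),(136,194)),((-60,97,180),(170,191))/; s/((96,165,146),(610,315))/((98,165,152.5),(606,315))/; s/((96,29,146),(398,335))/((98,29,152.5),(394,337))/; s/((-60,80,180)/((-60,97,180)/" fit.py; python3 fit.py
python3 - <<'E'
from h import *
d=np.load('top0.npz');W=d['W']
# grips: points z>0.165 near cover
q=W[170:190,190:215].reshape(-1,3); q=q[(q[:,2]>.168)&(q[:,2]<.2)]
print('grips',len(q),q.min(0),q.max(0),q.mean(0))
q=W[205:225,165:185].reshape(-1,3); q=q[q[:,2]>.28]; print('knob',len(q),q.min(0),q.max(0))
d=np.load('side0.npz');W=d['W'];q=W[120:140,310:340].reshape(-1,3); q=q[(q[:,2]>.160)&(q[:,2]<.2)&(q[:,0]<.7)]
print('grips side',len(q),q.min(0),q.max(0),q.mean(0))
q=W[90:110,275:300].reshape(-1,3); q=q[q[:,2]>.27]; print('knob',len(q),np.nanmin(q,0),np.nanmax(q,0))
E
```

```text
[0.52002568 0.21654922 0.06389005]
[[-0.0, -0.1], [0.5, 0.3], [0.8, -0.4], [0.3, 0.2], [-0.9, -0.3], [-1.6, -0.2], [-0.3, -0.4], [-2.2, 0.4], [-0.1, -0.0], [2.6, 0.6], [-0.2, 0.1]]
(-66.5, 97, 166) [0.6126 0.2891 0.166 ]
(0, 97, 143) [0.6168 0.2227 0.143 ]
(-114, -30, 290) [0.4828 0.3284 0.29  ]
grips 64 [0.59299511 0.27711319 0.16804707] [0.62886328 0.30878856 0.18520613] [0.61094903 0.29237261 0.17731958]
knob 76 [0.46824929 0.31382652 0.28381121] [0.4948159  0.33913615 0.3065586 ]
grips side 78 [0.59335005 0.26712176 0.1613156 ] [0.62703385 0.32123568 0.18414728] [0.60976197 0.29262474 0.17321406]
knob 53 [0.46818623 0.30812036 0.27179023] [0.49386402 0.34038938 0.30454245]
```

```bash
cat >> h.py <<'E'
PX,PY,PT=0.5200,0.2165,0.064
def press(x,y,z):  # press mm -> world m
    c,s=np.cos(PT),np.sin(PT); x,y=x/1000,y/1000
    return np.array([PX+s*x+c*y,PY-c*x+s*y,z/1000])
def rays(n,d):   # silhouette centroids + long axis on plane z=0.028
    h=cv2.cvtColor(d['im'] if 'im' in d else d['image'],cv2.COLOR_RGB2HSV)
    m=((h[...,0]>18)&(h[...,0]<35)&(h[...,1]>130)&(h[...,2]>50)).astype(np.uint8)
    k,l,s,c=cv2.connectedComponentsWithStats(m); K=d['K'];E=d['E'] if 'E' in d else d['extrinsics']
    for i in range(1,k):
        if s[i,4]<60: continue
        v,u=np.nonzero(l==i); r=np.linalg.inv(K)@np.stack([u,v,np.ones(len(u))]); r=E[:3,:3]@r
        p=E[:3,3][:,None]+r*(0.028-E[2,3])/r[2]
        C=np.cov(p[:2]);w,V=np.linalg.eigh(C)
        print(n,c[i].round(),s[i,4],p[:2].mean(1).round(3),'axis',np.degrees(np.arctan2(V[1,1],V[0,1])).round(),'len',(4*w**.5).round(3))
def plan(wps,st=None):
    """wps: list of (xyz_tcp, closing-yaw deg or None, rows[, Rtarget])"""
    st=env.get_state() if st is None else st
    p=st['tool_pos'].copy(); Rr=R.from_rotvec(st['eef_rot']); X=[];T=[]
    for wp in wps:
        q=np.array(wp[0]); n=wp[2]
        if len(wp)>3: Rt=wp[3]
        elif wp[1] is None: Rt=Rr
        else:
            best=None
            for a in (wp[1],wp[1]+180):
                a=np.radians(a); y=np.array([np.cos(a),np.sin(a),0]); z=np.array([0,0,-1.]); Rt=R.from_matrix(np.stack([np.cross(y,z),y,z],1))
                if best is None or (Rr.inv()*Rt).magnitude()<best[0]: best=((Rr.inv()*Rt).magnitude(),Rt)
            Rt=best[1]
        for i in range(n):
            f=1/(n-i); dp=Rr.inv().apply((q-p)*f).round(3); tw=((Rr.inv()*Rt).as_rotvec()*f).round(3)
            X.append((dp*100).round(1).tolist()); T.append(tw.tolist())
            p=p+Rr.apply(dp); Rr=Rr*R.from_rotvec(tw)
    print(len(X)); print('xyz',X); print('twist',T); print('end',p.round(4))
E
python3 - <<'E'
from h import *
for n in('side','top'): rays(n,np.load(n+'0.npz'))
plan([((.33,.45,.36),30,6),((.41,.15,.36),30,8),((.434,-.187,.25),30,6)])
E
```

```text
side [296.  40.] 149 [0.696 1.895] axis 84.0 len [0.119 0.253]
side [246.  54.] 90 [0.366 1.698] axis 87.0 len [0.075 0.179]
side [262.  56.] 61 [0.458 1.633] axis 88.0 len [0.054 0.162]
side [ 16. 205.] 185 [-0.501  0.23 ] axis 117.0 len [0.015 0.408]
side [257. 243.] 99 [ 0.321 -0.147] axis 90.0 len [0.007 0.3  ]
side [293. 245.] 298 [ 0.43  -0.179] axis 94.0 len [0.06  0.096]
side [299. 297.] 448 [ 0.421 -0.406] axis 124.0 len [0.074 0.08 ]
side [270. 384.] 79 [ 0.321 -0.665] axis 91.0 len [0.007 0.09 ]
top [117. 134.] 433 [0.799 0.631] axis 88.0 len [0.068 0.114]
top [407. 234.] 247 [ 0.422 -0.41 ] axis 166.0 len [0.054 0.075]
top [343. 232.] 229 [ 0.432 -0.183] axis 110.0 len [0.05  0.074]
20
xyz [[-2.3, -2.2, -1.6], [-2.6, -2.0, -1.6], [-2.8, -1.7, -1.6], [-2.9, -1.3, -1.6], [-3.1, -1.0, -1.7], [-3.2, -0.7, -1.6], [-3.7, -1.0, -0.0], [-3.8, -1.0, -0.0], [-3.7, -1.0, -0.0], [-3.8, -1.0, -0.0], [-3.7, -1.0, -0.0], [-3.8, -1.0, -0.0], [-3.7, -1.0, -0.0], [-3.8, -1.1, -0.0], [-5.1, -2.5, 1.8], [-5.0, -2.5, 1.8], [-5.1, -2.4, 1.8], [-5.0, -2.5, 1.9], [-5.1, -2.4, 1.8], [-5.0, -2.5, 1.9]]
twist [[-0.0, 0.0, 0.111], [-0.0, 0.0, 0.111], [-0.0, 0.0, 0.112], [-0.001, 0.0, 0.111], [-0.0, 0.0, 0.112], [-0.001, 0.001, 0.111], [0.0, -0.0, 0.0], [0.0, -0.0, 0.0], [0.0, -0.0, 0.0], [0.0, -0.0, 0.0], [0.0, -0.0, 0.0], [0.0, -0.0, 0.0], [0.0, -0.0, 0.0], [0.0, -0.0, 0.0], [0.0, -0.0, 0.0], [0.0, -0.0, 0.0], [0.0, -0.0, 0.0], [0.0, -0.0, 0.0], [0.0, -0.0, 0.0], [0.0, -0.0, 0.0]]
end [ 0.4337 -0.1868  0.2496]
```

step_arm(claw=[1,1,1,1,1,1,1,1,1,1,1,1,1,1,1,1,1,1,1,1], xyz=[[-2.3,-2.2,-1.6],[-2.6,-2,-1.6],[-2.8,-1.7,-1.6],[-2.9,-1.3,-1.6],[-3.1,-1,-1.7],[-3.2,-0.7,-1.6],[-3.8,-1,0],[-3.8,-1,0],[-3.8,-1,0],[-3.8,-1,0],[-3.8,-1,0],[-3.8,-1,0],[-3.8,-1,0],[-3.8,-1,0],[-4,-2,0.5],[-4,-2,0.5],[-4,-2,0.5],[-4,-2,0.5],[-4,-2,0.5],[-4,-2,0.5]], twist=[[0,0,0.11],[0,0,0.11],[0,0,0.11],[0,0,0.11],[0,0,0.11],[0,0,0.11],[0,0,0],[0,0,0],[0,0,0],[0,0,0],[0,0,0],[0,0,0],[0,0,0],[0,0,0],[0,0,0],[0,0,0],[0,0,0],[0,0,0],[0,0,0],[0,0,0]])

```text
time: 2.1
tool_pos: [0.434, -0.1216, 0.3303]
eef_rot: [1.56, 2.727, 0.0]
contact_force: [-0.1, -0.7, -0.4]
opening: 0.088
finger_force: 0.0
```

```bash
python3 - <<'E'
from h import *
s=env.get_state(); print(s['joint_positions'].round(2),s['contact_force'].round(1))
d=eyes.get_image('side'); rays('side',d); d=eyes.get_image('top'); rays('top',d)
plan([((.432,-.183,.12),20,6),((.432,-.183,.024),20,6)])
E
```

```text
[-0.33 -0.21  1.97  0.    1.38 -0.86] [-0.1 -0.7 -0.4]
side [246.  54.] 90 [0.366 1.698] axis 87.0 len [0.075 0.179]
side [ 16. 205.] 185 [-0.5    0.228] axis 117.0 len [0.015 0.408]
side [257. 243.] 96 [ 0.321 -0.146] axis 90.0 len [0.007 0.3  ]
side [293. 245.] 298 [ 0.43  -0.179] axis 94.0 len [0.06  0.096]
side [299. 298.] 449 [ 0.421 -0.406] axis 123.0 len [0.074 0.08 ]
side [270. 384.] 78 [ 0.321 -0.666] axis 91.0 len [0.007 0.091]
top [117. 135.] 436 [0.799 0.631] axis 89.0 len [0.068 0.114]
top [407. 234.] 243 [ 0.422 -0.411] axis 166.0 len [0.053 0.075]
12
xyz [[-0.8, -0.5, 3.5], [-0.9, -0.5, 3.5], [-0.9, -0.5, 3.5], [-0.9, -0.4, 3.5], [-0.8, -0.4, 3.5], [-0.9, -0.4, 3.4], [-0.0, 0.0, 1.6], [-0.0, 0.0, 1.6], [-0.0, 0.0, 1.6], [-0.0, 0.0, 1.6], [-0.0, 0.0, 1.6], [-0.0, 0.0, 1.6]]
twist [[-0.0, 0.0, 0.029], [-0.001, 0.0, 0.03], [-0.0, 0.0, 0.029], [-0.001, 0.0, 0.03], [-0.0, 0.0, 0.029], [-0.001, 0.0, 0.03], [0.0, 0.0, -0.0], [0.0, 0.0, -0.0], [0.0, 0.0, -0.0], [0.0, 0.0, -0.0], [0.0, 0.0, -0.0], [0.0, 0.0, -0.0]]
end [ 0.4319 -0.1829  0.0244]
```

step_arm(claw=[1,1,1,1,1,1,1,1,1,1,1,1,1,0,0,0,0,0], xyz=[[-0.9,-0.5,3.5],[-0.9,-0.5,3.5],[-0.9,-0.5,3.5],[-0.9,-0.4,3.5],[-0.8,-0.4,3.5],[-0.8,-0.4,3.5],[0,0,1.4],[0,0,1.4],[0,0,1.4],[0,0,1.4],[0,0,1.4],[0,0,1.4],[0,0,0],[0,0,0],[0,0,0],[0,0,0],[0,0,0],[0,0,0]], twist=[[0,0,0.03],[0,0,0.03],[0,0,0.03],[0,0,0.03],[0,0,0.03],[0,0,0.03],[0,0,0],[0,0,0],[0,0,0],[0,0,0],[0,0,0],[0,0,0],[0,0,0],[0,0,0],[0,0,0],[0,0,0],[0,0,0],[0,0,0]])

```text
time: 4.0
tool_pos: [0.4335, -0.1787, 0.0374]
eef_rot: [1.798, 2.576, -0.0]
contact_force: [-1.8, -0.7, 4.5]
opening: 0.0548
finger_force: 28.9
```

```bash
python3 - <<'E'
from h import *
st=env.get_state()
t=press(-42,-72,203); print(st['opening'],st['finger_force'],t)
plan([((.432,-.12,.25),20,7),((t[0],t[1],.27),np.degrees(PT),12)],st)
E
```

```text
0.05480674782582611 28.872667290791014 [0.44546124 0.25380916 0.203     ]
19
xyz [[0.8, 0.3, -3.0], [0.8, 0.3, -3.0], [0.8, 0.3, -3.1], [0.8, 0.2, -3.0], [0.8, 0.3, -3.1], [0.8, 0.2, -3.0], [0.7, 0.3, -3.1], [2.9, 1.2, -0.2], [2.9, 1.1, -0.2], [2.9, 1.0, -0.2], [3.0, 1.0, -0.2], [3.0, 0.9, -0.1], [3.0, 0.8, -0.2], [3.0, 0.7, -0.1], [3.1, 0.7, -0.2], [3.1, 0.6, -0.1], [3.1, 0.5, -0.2], [3.1, 0.4, -0.1], [3.0, 0.4, -0.2]]
twist [[0.0, 0.0, 0.0], [0.0, 0.0, 0.001], [0.0, 0.0, 0.0], [0.0, 0.0, 0.001], [0.0, 0.0, 0.0], [0.0, 0.0, 0.001], [0.0, 0.001, 0.0], [0.0, -0.0, 0.024], [0.0, -0.0, 0.024], [0.0, -0.0, 0.024], [0.0, -0.0, 0.024], [-0.0, -0.0, 0.024], [-0.0, -0.0, 0.024], [-0.0, -0.0, 0.024], [-0.0, -0.0, 0.023], [-0.0, -0.0, 0.024], [-0.0, -0.0, 0.023], [-0.0, -0.0, 0.024], [-0.0, -0.0, 0.023]]
end [0.4453 0.2535 0.2705]
```

step_arm(claw=[0,0,0,0,0,0,0,0,0,0,0,0,0,0,0,0,0,0,0,0], xyz=[[0.8,0.3,-3],[0.8,0.3,-3],[0.8,0.3,-3.1],[0.8,0.2,-3],[0.8,0.3,-3.1],[0.8,0.2,-3],[0.7,0.3,-3.1],[2.9,1.2,-0.2],[2.9,1.1,-0.2],[2.9,1,-0.2],[3,1,-0.2],[3,0.9,-0.1],[3,0.8,-0.2],[3,0.7,-0.1],[3.1,0.7,-0.2],[3.1,0.6,-0.1],[3.1,0.5,-0.2],[3.1,0.4,-0.1],[3,0.4,-0.2],[0,0,0]], twist=[[0,0,0],[0,0,0],[0,0,0],[0,0,0],[0,0,0],[0,0,0],[0,0,0],[0,0,0.024],[0,0,0.024],[0,0,0.024],[0,0,0.024],[0,0,0.024],[0,0,0.024],[0,0,0.024],[0,0,0.024],[0,0,0.024],[0,0,0.024],[0,0,0.024],[0,0,0.024],[0,0,0]])

```text
time: 6.0
tool_pos: [0.4442, 0.2567, 0.2697]
eef_rot: [-2.145, -2.294, -0.002]
contact_force: [0.2, 0.4, -1.0]
opening: 0.0553
finger_force: 28.9
```

```bash
python3 - <<'E'
from h import *
t=press(-42,-72,203); print(env.get_state()['opening'])
plan([(t,np.degrees(PT),4)])
E
```

```text
0.05534536770064979
4
xyz [[-0.1, 0.0, 1.7], [-0.1, 0.0, 1.7], [-0.1, 0.1, 1.6], [-0.0, 0.0, 1.7]]
twist [[0.0, -0.0, 0.001], [0.0, -0.001, 0.001], [0.0, -0.0, 0.0], [0.0, -0.001, 0.001]]
end [0.4454 0.2539 0.2027]
```

step_arm(claw=[0,0,0,0,0,0.7,0.75,0.75,0.75,0.8,0.8,0.8,0.8,1], xyz=[[-0.1,0,1.7],[-0.1,0,1.7],[-0.1,0,1.7],[0,0,1.6],[0,0,0],[0,0,0],[0,0,0],[0,0,0],[0,0,0],[0,0,0],[0,0,-2],[0,0,-2],[0,0,-3],[0,0,-3]], twist=[[0,0,0],[0,0,0],[0,0,0],[0,0,0],[0,0,0],[0,0,0],[0,0,0],[0,0,0],[0,0,0],[0,0,0],[0,0,0],[0,0,0],[0,0,0],[0,0,0]])

```text
time: 7.4
tool_pos: [0.4443, 0.2507, 0.3037]
eef_rot: [-2.149, -2.291, 0.0]
contact_force: [0.4, 0.9, -0.1]
opening: 0.0764
finger_force: 0.0
```

```bash
python3 - <<'E'
from h import *
rays('side',eyes.get_image('side')); print(env.get_state()['opening'])
plan([((.425,.10,.30),30,4),((.422,-.409,.25),76,15)])
E
```

```text
side [296.  40.] 147 [0.694 1.892] axis 85.0 len [0.119 0.238]
side [246.  54.] 90 [0.366 1.698] axis 87.0 len [0.075 0.179]
side [271. 143.] 192 [0.42  0.511] axis 88.0 len [0.064 0.145]
side [ 16. 205.] 184 [-0.5    0.228] axis 117.0 len [0.015 0.407]
side [257. 243.] 97 [ 0.321 -0.145] axis 90.0 len [0.007 0.3  ]
side [299. 297.] 446 [ 0.421 -0.406] axis 126.0 len [0.073 0.08 ]
side [270. 384.] 78 [ 0.321 -0.665] axis 91.0 len [0.007 0.091]
0.08018821402587635
19
xyz [[-3.8, -0.8, 0.2], [-3.6, -1.2, 0.2], [-3.5, -1.6, 0.3], [-3.3, -2.0, 0.2], [-2.9, -1.7, 0.3], [-2.8, -1.9, 0.3], [-2.7, -2.0, 0.3], [-2.6, -2.2, 0.3], [-2.5, -2.3, 0.4], [-2.4, -2.4, 0.3], [-2.2, -2.6, 0.4], [-2.1, -2.7, 0.3], [-2.0, -2.8, 0.4], [-1.8, -2.9, 0.3], [-1.6, -2.9, 0.4], [-1.5, -3.0, 0.3], [-1.3, -3.1, 0.4], [-1.2, -3.2, 0.3], [-1.0, -3.3, 0.4]]
twist [[0.002, -0.0, -0.115], [0.002, -0.001, -0.115], [0.003, -0.0, -0.115], [0.002, -0.001, -0.114], [-0.0, 0.0, -0.054], [-0.0, 0.0, -0.054], [-0.0, 0.0, -0.053], [-0.0, 0.0, -0.054], [-0.0, 0.0, -0.053], [-0.0, 0.0, -0.054], [-0.0, 0.0, -0.053], [-0.0, 0.0, -0.054], [-0.0, 0.0, -0.053], [-0.0, 0.0, -0.054], [-0.0, 0.0, -0.053], [-0.0, 0.0, -0.054], [-0.0, 0.0, -0.053], [-0.0, 0.0, -0.054], [-0.0, 0.0, -0.053]]
end [ 0.4221 -0.4091  0.2496]
```

step_arm(claw=[1,1,1,1,1,1,1,1,1,1,1,1,1,1,1,1,1,1,1,1], xyz=[[-3.8,-0.8,0.2],[-3.6,-1.2,0.2],[-3.5,-1.6,0.3],[-3.3,-2,0.2],[-2.9,-1.7,0.3],[-2.8,-1.9,0.3],[-2.7,-2,0.3],[-2.6,-2.2,0.3],[-2.5,-2.3,0.4],[-2.4,-2.4,0.3],[-2.2,-2.6,0.4],[-2.1,-2.7,0.3],[-2,-2.8,0.4],[-1.8,-2.9,0.3],[-1.6,-2.9,0.4],[-1.5,-3,0.3],[-1.3,-3.1,0.4],[-1.2,-3.2,0.3],[-1,-3.3,0.4],[0,0,0]], twist=[[0,0,-0.115],[0,0,-0.115],[0,0,-0.115],[0,0,-0.115],[0,0,-0.054],[0,0,-0.054],[0,0,-0.053],[0,0,-0.054],[0,0,-0.053],[0,0,-0.054],[0,0,-0.053],[0,0,-0.054],[0,0,-0.053],[0,0,-0.054],[0,0,-0.053],[0,0,-0.054],[0,0,-0.053],[0,0,-0.054],[0,0,-0.053],[0,0,0]])

```text
time: 9.45
tool_pos: [0.4198, -0.4139, 0.242]
eef_rot: [0.385, 3.118, -0.002]
contact_force: [-0.4, 0.7, -0.5]
opening: 0.0883
finger_force: 0.0
```

```bash
python3 - <<'E'
from h import *
d,W=shot('side','side1.png'); rays('side',d); cv2.imwrite('pics/s1.png',cv2.resize(d['image'][80:380,230:430,::-1],None,fx=2,fy=2))
h=cv2.cvtColor(d['image'],cv2.COLOR_RGB2HSV); q=W[315:350,285:320].reshape(-1,3); q=q[q[:,2]>.03]; print('onion',np.nanmin(q,0),np.nanmax(q,0))
plan([((.4215,-.408,.12),76,5),((.4215,-.408,.042),76,5)])
E
```

```text
side [296.  40.] 152 [0.695 1.893] axis 85.0 len [0.118 0.247]
side [247.  52.] 63 [0.37  1.719] axis 99.0 len [0.078 0.136]
side [262.  56.] 63 [0.458 1.632] axis 88.0 len [0.055 0.164]
side [ 16. 205.] 188 [-0.5    0.228] axis 117.0 len [0.015 0.409]
side [257. 243.] 96 [ 0.321 -0.147] axis 90.0 len [0.007 0.297]
side [299. 298.] 442 [ 0.421 -0.407] axis 121.0 len [0.074 0.079]
side [270. 384.] 77 [ 0.321 -0.666] axis 91.0 len [0.007 0.091]
onion [ 0.37389424 -0.57186016  0.03007966] [ 0.44753702 -0.50653322  0.07802302]
10
xyz [[-0.0, 0.1, 2.4], [-0.0, 0.1, 2.5], [-0.0, 0.1, 2.4], [-0.0, 0.1, 2.5], [-0.1, 0.0, 2.4], [0.0, 0.0, 1.6], [0.0, 0.0, 1.6], [0.0, 0.0, 1.5], [0.0, 0.0, 1.6], [0.0, 0.0, 1.5]]
twist [[0.0, -0.0, -0.0], [0.0, -0.0, -0.001], [0.0, -0.0, -0.0], [0.0, -0.0, -0.001], [0.0, -0.0, -0.0], [0.0, -0.0, -0.0], [0.0, -0.0, -0.0], [0.0, -0.0, -0.0], [0.0, -0.0, -0.0], [0.0, -0.0, -0.0]]
end [ 0.4217 -0.4082  0.042 ]
```

View pics/s1.png

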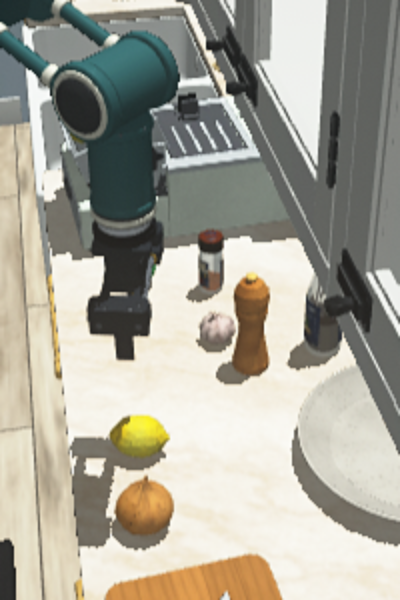

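The remaining lemon is at crop (140,436), with the gripper above it and clear of the onion at (145,505).

step_arm(claw=[1,1,1,1,1,1,1,1,1,1,1,0,0,0,0,0], xyz=[[0,0.1,2.4],[0,0.1,2.5],[0,0.1,2.4],[0,0.1,2.5],[0,0.1,2.4],[0,0.1,1.6],[0,0,1.6],[0,0,1.5],[0,0,1.6],[0,0,1.5],[0,0,0],[0,0,0],[0,0,0],[0,0,0],[0,0,0],[0,0,0]], twist=[[0,0,0],[0,0,0],[0,0,0],[0,0,0],[0,0,0],[0,0,0],[0,0,0],[0,0,0],[0,0,0],[0,0,0],[0,0,0],[0,0,0],[0,0,0],[0,0,0],[0,0,0],[0,0,0]])

```text
time: 11.1
tool_pos: [0.422, -0.4053, 0.0436]
eef_rot: [0.382, 3.117, -0.002]
contact_force: [-0.4, -1.0, 2.4]
opening: 0.0555
finger_force: 29.1
```

```bash
python3 - <<'E'
from h import *
print(env.get_state()['opening'])
t=press(42,-70,300)
plan([((.4215,-.40,.16),76,4),((.43,-.05,.28),30,11),(t,np.degrees(PT),5)])
E
```

```text
0.055483530656522936
20
xyz [[0.0, 0.1, -2.9], [0.1, 0.1, -2.9], [0.0, 0.1, -2.9], [0.1, 0.2, -2.9], [0.7, 3.1, -1.1], [0.9, 3.0, -1.1], [1.1, 3.0, -1.1], [1.4, 2.9, -1.1], [1.6, 2.8, -1.1], [1.7, 2.6, -1.1], [1.9, 2.5, -1.1], [2.1, 2.4, -1.1], [2.3, 2.2, -1.1], [2.5, 2.0, -1.1], [2.6, 1.9, -1.0], [3.6, 2.6, -0.4], [3.8, 2.3, -0.4], [4.0, 1.9, -0.4], [4.1, 1.5, -0.4], [4.3, 1.1, -0.4]]
twist [[-0.0, 0.0, 0.0], [-0.0, 0.001, 0.0], [-0.001, 0.0, 0.0], [-0.0, 0.001, 0.001], [-0.0, -0.0, 0.073], [-0.0, -0.0, 0.073], [-0.0, -0.0, 0.073], [-0.0, -0.0, 0.073], [-0.0, -0.0, 0.073], [-0.0, -0.0, 0.073], [-0.0, -0.0, 0.073], [-0.0, -0.0, 0.073], [-0.0, -0.0, 0.073], [-0.0, -0.0, 0.073], [-0.001, -0.0, 0.072], [0.0, -0.0, 0.092], [0.0, -0.0, 0.092], [0.0, -0.0, 0.092], [0.0, -0.0, 0.092], [0.0, -0.0, 0.092]]
end [0.4529 0.17   0.2996]
```

step_arm(claw=[0,0,0,0,0,0,0,0,0,0,0,0,0,0,0,0,0,0,0,0], xyz=[[0,0.1,-2.9],[0.1,0.1,-2.9],[0,0.1,-2.9],[0.1,0.2,-2.9],[0.7,3.1,-1.1],[0.9,3,-1.1],[1.1,3,-1.1],[1.4,2.9,-1.1],[1.6,2.8,-1.1],[1.7,2.6,-1.1],[1.9,2.5,-1.1],[2.1,2.4,-1.1],[2.3,2.2,-1.1],[2.5,2,-1.1],[2.6,1.9,-1],[3.6,2.6,-0.4],[3.8,2.3,-0.4],[4,1.9,-0.4],[4.1,1.5,-0.4],[4.3,1.1,-0.4]], twist=[[0,0,0],[0,0,0],[0,0,0],[0,0,0],[0,0,0.073],[0,0,0.073],[0,0,0.073],[0,0,0.073],[0,0,0.073],[0,0,0.073],[0,0,0.073],[0,0,0.073],[0,0,0.073],[0,0,0.073],[0,0,0.073],[0,0,0.092],[0,0,0.092],[0,0,0.092],[0,0,0.092],[0,0,0.092]])

```text
time: 13.1
tool_pos: [0.4516, 0.1723, 0.2988]
eef_rot: [2.153, 2.287, 0.0]
contact_force: [0.6, -0.3, -1.3]
opening: 0.0557
finger_force: 29.1
```

```bash
python3 - <<'E'
from h import *
print(env.get_state()['opening'])
lemons(*shot('side'))
plan([(press(42,-70,204),np.degrees(PT),6)])
E
```

```text
0.05565300027100074
blob px [246.  53.] 75 mid [0.365 1.677 0.038] ext [0.06  0.052 0.04 ] top 0.058 axis deg 95.0
blob px [262.  55.] 50 mid [0.458 1.612 0.036] ext [0.046 0.046 0.033] top 0.052 axis deg 86.0
blob px [283. 121.] 200 mid [0.45  0.15  0.292] ext [0.046 0.037 0.043] top 0.313 axis deg 99.0
blob px [271. 142.] 173 mid [0.409 0.231 0.176] ext [0.047 0.041 0.037] top 0.195 axis deg 179.0
6
xyz [[-0.1, -0.0, 1.6], [-0.2, -0.0, 1.6], [-0.1, -0.0, 1.6], [-0.2, -0.0, 1.6], [-0.1, -0.0, 1.6], [-0.2, -0.0, 1.6]]
twist [[0.0, -0.001, -0.001], [0.0, -0.001, -0.001], [0.0, -0.001, -0.001], [0.001, -0.001, -0.001], [0.0, -0.001, -0.001], [0.001, -0.001, -0.001]]
end [0.453  0.1698 0.2036]
```

step_arm(claw=[0,0,0,0,0,0,0,0.7,0.75,0.75,0.75,0.8,0.8,0.8,0.8,1], xyz=[[-0.2,0,1.6],[-0.2,0,1.6],[-0.2,0,1.6],[-0.2,0,1.6],[-0.2,0,1.6],[-0.2,0,1.6],[0,0,0],[0,0,0],[0,0,0],[0,0,0],[0,0,0],[0,0,0],[0,0,-2],[0,0,-3],[0,0,-4],[0,0,-4]], twist=[[0,0,0],[0,0,0],[0,0,0],[0,0,0],[0,0,0],[0,0,0],[0,0,0],[0,0,0],[0,0,0],[0,0,0],[0,0,0],[0,0,0],[0,0,0],[0,0,0],[0,0,0],[0,0,0]])

```text
time: 14.75
tool_pos: [0.4525, 0.1583, 0.3336]
eef_rot: [-2.149, -2.291, 0.002]
contact_force: [1.3, -0.0, 0.2]
opening: 0.0766
finger_force: 0.0
```

```bash
python3 - <<'E'
from h import *
lemons(*shot('side'))
plan([(press(-66.5,97,260),np.degrees(PT)+90,16)])
plan([(press(-66.5,97,260),np.degrees(PT)-90.1,16)])
print(env.get_state()['joint_positions'])
E
```

```text
blob px [246.  53.] 74 mid [0.365 1.677 0.035] ext [0.06  0.054 0.043] top 0.056 axis deg 78.0
blob px [262.  55.] 49 mid [0.458 1.614 0.038] ext [0.046 0.054 0.032] top 0.054 axis deg 103.0
blob px [272. 144.] 240 mid [0.41  0.192 0.181] ext [0.047 0.113 0.031] top 0.197 axis deg 92.0
16
xyz [[0.7, 1.0, 0.5], [0.8, 0.9, 0.5], [0.9, 0.9, 0.5], [1.0, 0.8, 0.5], [1.1, 0.7, 0.5], [1.2, 0.5, 0.5], [1.2, 0.4, 0.5], [1.2, 0.3, 0.5], [1.3, 0.2, 0.5], [1.3, 0.1, 0.5], [1.3, -0.1, 0.5], [1.3, -0.2, 0.6], [1.2, -0.3, 0.5], [1.2, -0.4, 0.6], [1.1, -0.5, 0.5], [1.1, -0.6, 0.6]]
twist [[0.0, -0.001, 0.098], [0.0, -0.001, 0.098], [0.001, -0.001, 0.098], [0.0, -0.001, 0.098], [0.001, -0.001, 0.098], [0.001, -0.001, 0.098], [0.001, -0.001, 0.098], [0.0, -0.0, 0.098], [0.001, -0.001, 0.098], [0.0, -0.0, 0.098], [0.001, -0.001, 0.098], [0.0, -0.0, 0.099], [0.001, -0.001, 0.098], [0.0, -0.0, 0.099], [0.001, -0.001, 0.098], [0.0, -0.0, 0.099]]
end [0.6122 0.2889 0.2599]
16
xyz [[0.7, 1.0, 0.5], [0.6, 1.1, 0.5], [0.5, 1.2, 0.5], [0.4, 1.2, 0.5], [0.3, 1.2, 0.5], [0.2, 1.3, 0.5], [0.1, 1.3, 0.5], [-0.1, 1.3, 0.5], [-0.2, 1.2, 0.5], [-0.3, 1.2, 0.5], [-0.4, 1.2, 0.6], [-0.6, 1.2, 0.5], [-0.6, 1.1, 0.6], [-0.8, 1.0, 0.5], [-0.8, 0.9, 0.6], [-1.0, 0.9, 0.5]]
twist [[0.001, 0.0, -0.098], [0.001, 0.0, -0.098], [0.001, 0.0, -0.098], [0.001, 0.0, -0.098], [0.0, 0.0, -0.098], [0.001, 0.001, -0.098], [0.0, 0.0, -0.098], [0.001, 0.001, -0.098], [0.0, 0.0, -0.098], [0.001, 0.001, -0.098], [0.0, 0.0, -0.098], [0.001, 0.001, -0.098], [0.0, 0.0, -0.098], [0.001, 0.001, -0.098], [0.0, 0.0, -0.099], [0.001, 0.001, -0.098]]
end [0.6127 0.2893 0.2601]
[ 2.84775658e-01 -1.54372466e-01  1.90099873e+00 -2.65570064e-05
  1.38345844e+00  2.20845379e-01]
```

step_arm(claw=[1,1,1,1,1,1,1,1,1,1,1,1,1,1,1,1,1], xyz=[[0.7,1,0.2],[0.6,1.1,0.2],[0.5,1.2,0.2],[0.4,1.2,0.2],[0.3,1.2,0.2],[0.2,1.3,0.3],[0.1,1.3,0.3],[-0.1,1.3,0.5],[-0.2,1.2,0.5],[-0.3,1.2,0.5],[-0.4,1.2,0.7],[-0.6,1.2,0.7],[-0.6,1.1,0.7],[-0.8,1,0.7],[-0.8,0.9,0.7],[-1,0.9,0.8],[0,0,0]], twist=[[0,0,-0.098],[0,0,-0.098],[0,0,-0.098],[0,0,-0.098],[0,0,-0.098],[0,0,-0.098],[0,0,-0.098],[0,0,-0.098],[0,0,-0.098],[0,0,-0.098],[0,0,-0.098],[0,0,-0.098],[0,0,-0.098],[0,0,-0.098],[0,0,-0.098],[0,0,-0.098],[0,0,0]])

```text
time: 16.5
tool_pos: [0.6097, 0.2887, 0.2568]
eef_rot: [0.097, -3.138, 0.001]
contact_force: [0.1, -0.5, -0.7]
opening: 0.0876
finger_force: 0.0
```

```bash
python3 - <<'E'
from h import *
plan([(press(-66.5,97,200),np.degrees(PT)+90,3),(press(-66.5,97,173),np.degrees(PT)+90,3)])
d,W=shot('side'); cv2.imwrite('pics/s2.png',cv2.resize(d['image'][60:210,235:385,::-1],None,fx=4,fy=4,interpolation=2))
E
```

```text
6
xyz [[-0.1, 0.0, 1.9], [-0.1, 0.0, 1.9], [-0.1, 0.0, 1.9], [0.0, 0.0, 0.9], [0.0, 0.0, 0.9], [0.0, 0.0, 0.9]]
twist [[-0.0, -0.001, -0.001], [-0.0, -0.001, -0.001], [-0.001, -0.0, -0.0], [0.0, -0.0, -0.0], [0.0, -0.0, -0.0], [0.0, -0.0, -0.0]]
end [0.6127 0.2888 0.1727]
```

View pics/s2.png

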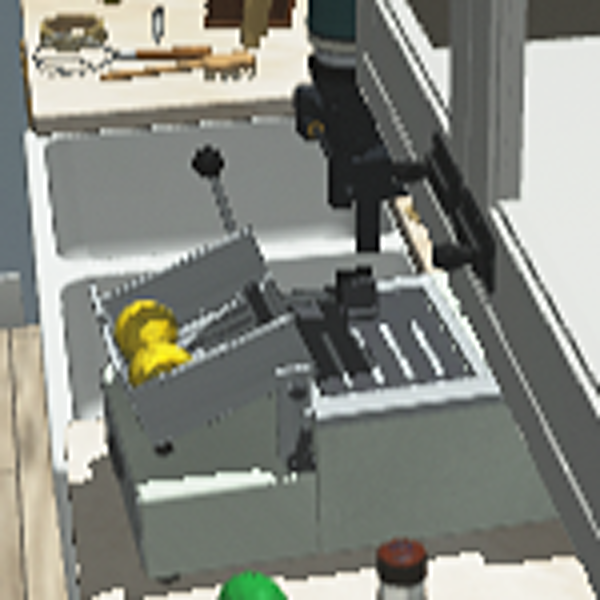

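Both lemons are in the tray at (150,318) and (160,360), and the gripper hangs over the cover grips at (355,285). Lowering to pinch.

step_arm(claw=[0.9,0.8,0.7,0.7,0.7,0.7,0.7,0.7], xyz=[[-0.1,0,1.9],[-0.1,0,1.9],[0,0,1.9],[0,0,0.9],[0,0,0.9],[0,0,0.8],[0,0,0],[0,0,0]], twist=[[0,0,0],[0,0,0],[0,0,0],[0,0,0],[0,0,0],[0,0,0],[0,0,0],[0,0,0]])

```text
time: 17.35
tool_pos: [0.6118, 0.2886, 0.1764]
eef_rot: [-0.096, 3.139, 0.0]
contact_force: [-0.9, 0.6, 0.4]
opening: 0.0616
finger_force: 0.0
```

step_arm(claw=[0.7,0,0,0,0,0,0,0], xyz=[[0,0,0.2],[0,0,0],[0,0,0],[0,0,0],[0,0,0],[0,0,0],[0,0,0],[0,0,0]], twist=[[0,0,0],[0,0,0],[0,0,0],[0,0,0],[0,0,0],[0,0,0],[0,0,0],[0,0,0]])

```text
time: 18.15
tool_pos: [0.6119, 0.289, 0.1744]
eef_rot: [-0.096, 3.139, 0.001]
contact_force: [0.2, 4.1, 4.0]
opening: 0.0204
finger_force: 30.0
```

```bash
cat >> h.py <<'E'
def tilted(a,yaw=None):  # tool closing along press x, tilted by a (rad) about press +y; closing sense as in pinch
    y=np.array([-np.sin(PT),np.cos(PT),0]); z=np.array([0,0,-1.]); B=R.from_matrix(np.stack([np.cross(y,z),y,z],1))
    return R.from_rotvec(a*np.array([np.cos(PT),np.sin(PT),0]))*B
def arc(a,piv=(109,140),tcp=(-66.5,174.4)):
    x,z=tcp[0]-piv[0],tcp[1]-piv[1]; return press(piv[0]+x*np.cos(a)+z*np.sin(a),97,piv[1]-x*np.sin(a)+z*np.cos(a))
def unpress(w): 
    d=np.array(w[:2])-[PX,PY]; c,s=np.cos(PT),np.sin(PT); return np.array([s*d[0]-c*d[1],c*d[0]+s*d[1],w[2]])*1000
E
python3 - <<'E'
from h import *
st=env.get_state(); off=st['tool_pos']-press(-66.5,97,174.4); print(off.round(4), unpress(st['tool_pos']))
w=[]
for a in np.radians([3,6,9,12]): w.append((arc(a)+off,0,2,tilted(a)))
a=np.radians(12); p=arc(a)+off
d=press(-20*np.cos(a),0,0)-press(0,0,0)+[0,0,.02*np.sin(a)]
w.append((p+d,0,6,tilted(a)))
plan(w)
E
```

```text
[-0.0006 -0.     -0.    ] [-66.49843769  96.39880092 174.39411689]
14
xyz [[-0.0, -0.1, -0.5], [-0.0, -0.1, -0.4], [-0.0, -0.1, -0.5], [-0.0, -0.1, -0.4], [-0.0, -0.1, -0.5], [-0.0, -0.1, -0.4], [-0.0, -0.1, -0.5], [-0.0, -0.1, -0.5], [-0.0, 0.3, 0.0], [-0.0, 0.3, 0.0], [-0.0, 0.4, 0.0], [-0.0, 0.3, 0.0], [-0.0, 0.4, 0.0], [-0.0, 0.3, 0.0]]
twist [[-0.026, 0.001, -0.001], [-0.025, 0.0, -0.002], [-0.026, 0.0, 0.0], [-0.027, 0.0, 0.0], [-0.026, 0.0, 0.0], [-0.026, 0.0, 0.001], [-0.026, 0.0, -0.0], [-0.027, 0.0, -0.0], [0.0, 0.0, -0.0], [0.0, 0.0, -0.0], [0.0, 0.0, -0.0], [0.0, 0.0, -0.0], [0.0, 0.0, -0.0], [0.0, 0.0, -0.0]]
end [0.6114 0.2972 0.2146]
```

step_arm(claw=[0,0,0,0,0,0,0,0,0], xyz=[[0,-0.1,-0.46],[0,-0.1,-0.46],[0,-0.1,-0.46],[0,-0.1,-0.46],[0,-0.1,-0.46],[0,-0.1,-0.46],[0,-0.1,-0.46],[0,-0.1,-0.46],[0,0,0]], twist=[[-0.026,0,0],[-0.026,0,0],[-0.026,0,0],[-0.026,0,0],[-0.026,0,0],[-0.026,0,0],[-0.026,0,0],[-0.026,0,0],[0,0,0]])

```text
time: 19.05
tool_pos: [0.6117, 0.2786, 0.209]
eef_rot: [0.093, -3.115, -0.334]
contact_force: [1.7, 12.5, -5.3]
opening: 0.0206
finger_force: 30.0
```

step_arm(claw=[0,0,0,0,0,0,0], xyz=[[0,0.3,0],[0,0.35,0],[0,0.35,0],[0,0.35,0],[0,0.35,0],[0,0.4,0],[0,0,0]], twist=[[0,0,0],[0,0,0],[0,0,0],[0,0,0],[0,0,0],[0,0,0],[0,0,0]])

```text
time: 19.75
tool_pos: [0.6105, 0.298, 0.2136]
eef_rot: [0.096, -3.116, -0.326]
contact_force: [-0.3, 0.7, -3.4]
opening: 0.0206
finger_force: 30.0
```

```bash
python3 - <<'E'
from h import *
p=env.get_state()['tool_pos']
plan([(p+[0,0,.147],0,6,tilted(0)),((.45,.20,.36),0,6,tilted(0)),((.436,-.06,.30),0,8,tilted(0))])
E
```

```text
20
xyz [[0.0, 0.5, -2.4], [0.0, 0.4, -2.4], [0.0, 0.3, -2.4], [0.0, 0.3, -2.5], [0.0, 0.2, -2.4], [0.0, 0.1, -2.5], [2.8, -1.5, 0.0], [2.8, -1.5, 0.0], [2.8, -1.4, 0.0], [2.8, -1.5, 0.0], [2.7, -1.4, 0.0], [2.8, -1.5, 0.1], [0.4, -3.2, 0.7], [0.4, -3.2, 0.8], [0.4, -3.2, 0.7], [0.4, -3.2, 0.8], [0.4, -3.3, 0.7], [0.3, -3.2, 0.8], [0.4, -3.3, 0.7], [0.3, -3.2, 0.8]]
twist [[0.035, -0.0, -0.0], [0.035, -0.0, -0.001], [0.035, -0.0, -0.0], [0.034, -0.0, -0.001], [0.035, -0.0, -0.0], [0.034, -0.001, -0.001], [0.0, 0.0, 0.0], [0.0, 0.0, 0.0], [0.0, 0.0, 0.0], [0.0, 0.0, 0.0], [0.0, 0.0, 0.0], [0.0, 0.0, 0.0], [0.0, 0.0, 0.0], [0.0, 0.0, 0.0], [0.0, 0.0, 0.0], [0.0, 0.0, 0.0], [0.0, 0.0, 0.0], [0.0, 0.0, 0.0], [0.0, 0.0, 0.0], [0.0, 0.0, 0.0]]
end [ 0.4363 -0.0596  0.2998]
```

step_arm(claw=[0,0,0,0,0,0,0,0,0,0,0,0,0,0,0,0,0,0,0,0], xyz=[[0,0.5,-2.4],[0,0.5,-2.4],[0,0.4,-2.4],[0,0.3,-2.5],[0,0.2,-2.4],[0,0,-2.5],[2.8,-1.5,0],[2.8,-1.5,0],[2.8,-1.4,0],[2.8,-1.5,0],[2.7,-1.4,0],[2.8,-1.5,0.1],[0.4,-3.2,0.7],[0.4,-3.2,0.8],[0.4,-3.2,0.7],[0.4,-3.2,0.8],[0.4,-3.3,0.7],[0.3,-3.2,0.8],[0.4,-3.3,0.7],[0.3,-3.2,0.8]], twist=[[0,0,0],[0,0,0],[0.052,0,0],[0.052,0,0],[0.052,0,0],[0.052,0,0],[0,0,0],[0,0,0],[0,0,0],[0,0,0],[0,0,0],[0,0,0],[0,0,0],[0,0,0],[0,0,0],[0,0,0],[0,0,0],[0,0,0],[0,0,0],[0,0,0]])

```text
time: 21.75
tool_pos: [0.4352, -0.0644, 0.3006]
eef_rot: [-0.097, 3.139, 0.001]
contact_force: [0.7, 0.1, -2.8]
opening: 0.0209
finger_force: 30.0
```

```bash
python3 - <<'E'
from h import *
s=env.get_state(); print(s['joint_positions'].round(2))
d,W=shot('side'); cv2.imwrite('pics/s3.png',cv2.resize(d['image'][60:340,235:435,::-1],None,fx=2,fy=2))
plan([((.436,-.2186,.13),0,9,tilted(0)),((.436,-.2186,.039),0,6,tilted(0))])
E
```

```text
[-0.2  -0.22  2.03  0.    1.33 -1.84]
15
xyz [[0.1, -1.7, 1.9], [0.1, -1.7, 1.9], [0.1, -1.7, 1.9], [0.1, -1.6, 1.9], [0.1, -1.7, 1.9], [0.1, -1.6, 1.9], [0.0, -1.7, 1.8], [0.1, -1.6, 1.9], [0.0, -1.7, 1.8], [0.0, 0.0, 1.5], [0.0, 0.0, 1.5], [0.0, 0.0, 1.5], [0.0, 0.0, 1.5], [0.0, 0.0, 1.6], [0.0, 0.0, 1.5]]
twist [[-0.0, -0.0, -0.0], [-0.0, -0.0, -0.0], [-0.001, -0.0, -0.001], [-0.0, -0.0, -0.0], [-0.001, -0.0, -0.001], [-0.0, -0.001, -0.0], [-0.001, -0.0, -0.001], [-0.0, -0.001, -0.0], [-0.001, -0.0, -0.001], [0.0, -0.0, 0.0], [0.0, -0.0, 0.0], [0.0, -0.0, 0.0], [0.0, -0.0, 0.0], [0.0, -0.0, 0.0], [0.0, -0.0, 0.0]]
end [ 0.4364 -0.2188  0.0394]
```

View pics/s3.png

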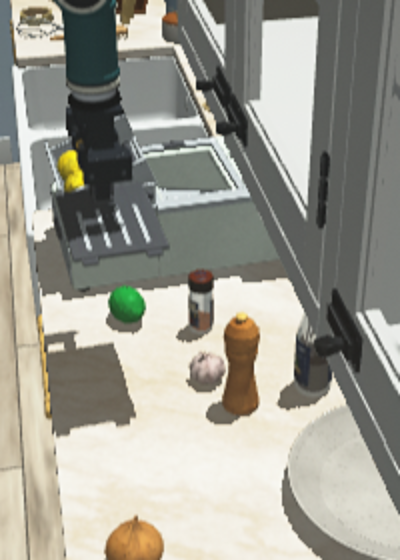

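The cover is held level at crop (110,225), the hatch behind is open at (190,165), and the worktop between the lime (127,303) and onion (135,540) is free. Setting it down there.

step_arm(claw=[0,0,0,0,0,0,0,0,0,0,0,0,0,0,0,0,0], xyz=[[0.1,-1.7,1.9],[0.1,-1.7,1.9],[0.1,-1.7,1.9],[0.1,-1.6,1.9],[0.1,-1.7,1.9],[0.1,-1.6,1.9],[0,-1.7,1.9],[0,-1.7,1.9],[0,-1.7,1.8],[0,0,1.5],[0,0,1.5],[0,0,1.5],[0,0,1.5],[0,0,1.5],[0,0,1.5],[0,0,0.2],[0,0,0]], twist=[[0,0,0],[0,0,0],[0,0,0],[0,0,0],[0,0,0],[0,0,0],[0,0,0],[0,0,0],[0,0,0],[0,0,0],[0,0,0],[0,0,0],[0,0,0],[0,0,0],[0,0,0],[0,0,0],[0,0,0]])

```text
time: 23.5
tool_pos: [0.4388, -0.2141, 0.0384]
eef_rot: [0.097, -3.139, -0.001]
contact_force: [0.9, 0.2, -2.9]
opening: 0.0206
finger_force: 30.0
```

step_arm(claw=[0,0,0,0], xyz=[[0,0,0.15],[0,0,0.15],[0,0,0.15],[0,0,0]], twist=[[0,0,0],[0,0,0],[0,0,0],[0,0,0]])

```text
time: 23.9
tool_pos: [0.4395, -0.2149, 0.0344]
eef_rot: [-0.096, 3.139, -0.001]
contact_force: [0.1, 0.5, -2.6]
opening: 0.0205
finger_force: 30.0
```

step_arm(claw=[0,0,0.4,0.6,0.6,0.6,0.6,0.6,0.6,0.6,0.6], xyz=[[0,0,0.1],[0,0,0],[0,0,0],[0,0,0],[0,0,0],[0,0,0],[0,0,-1],[0,0,-2],[0,0,-3],[0,0,-5],[0,0,-5]], twist=[[0,0,0],[0,0,0],[0,0,0],[0,0,0],[0,0,0],[0,0,0],[0,0,0],[0,0,0],[0,0,0],[0,0,0],[0,0,0]])

```text
time: 25.0
tool_pos: [0.4381, -0.2142, 0.1943]
eef_rot: [0.096, -3.138, -0.001]
contact_force: [1.8, -0.0, -0.8]
opening: 0.0534
finger_force: 0.0
```

```bash
python3 - <<'E'
from h import *
k=press(-114,-30,290); print(k)
plan([((.42,-.05,.30),0,5,tilted(0)),((.42,.20,.38),0,7,tilted(0)),(k+[0,0,.09],0,6,tilted(0))])
E
```

```text
[0.4827704  0.32834792 0.29      ]
18
xyz [[0.2, 3.3, -2.1], [0.2, 3.3, -2.1], [0.1, 3.3, -2.1], [0.1, 3.3, -2.1], [0.2, 3.3, -2.2], [-0.2, 3.6, -1.1], [-0.2, 3.6, -1.1], [-0.2, 3.6, -1.2], [-0.3, 3.5, -1.1], [-0.2, 3.6, -1.2], [-0.3, 3.5, -1.1], [-0.2, 3.6, -1.2], [-1.2, 2.1, 0.0], [-1.2, 2.1, 0.0], [-1.2, 2.0, 0.0], [-1.2, 2.1, 0.0], [-1.2, 2.0, 0.0], [-1.1, 2.1, 0.0]]
twist [[0.0, -0.0, -0.001], [0.0, -0.0, -0.0], [0.0, -0.001, -0.001], [0.0, -0.0, -0.0], [0.001, -0.001, -0.001], [-0.0, 0.0, 0.0], [-0.0, 0.0, 0.0], [-0.0, 0.0, 0.0], [-0.0, 0.0, 0.0], [-0.0, 0.0, 0.0], [-0.0, 0.0, 0.0], [-0.0, 0.0, 0.0], [-0.0, 0.0, 0.0], [-0.0, 0.0, 0.0], [-0.0, 0.0, 0.0], [-0.0, 0.0, 0.0], [-0.0, 0.0, 0.0], [-0.0, 0.0, 0.0]]
end [0.4827 0.3287 0.3805]
```

step_arm(claw=[0.7,0.7,0.7,0.7,0.7,0.7,0.7,0.7,0.7,0.7,0.7,0.7,0.7,0.7,0.7,0.7,0.7,0.7,0.7], xyz=[[0.2,3.3,-2.1],[0.2,3.3,-2.1],[0.1,3.3,-2.1],[0.1,3.3,-2.1],[0.2,3.3,-2.2],[-0.2,3.6,-1.1],[-0.2,3.6,-1.1],[-0.2,3.6,-1.2],[-0.3,3.5,-1.1],[-0.2,3.6,-1.2],[-0.3,3.5,-1.1],[-0.2,3.6,-1.2],[-1.2,2.1,0],[-1.2,2.1,0],[-1.2,2,0],[-1.2,2.1,0],[-1.2,2,0],[-1.2,2.1,0],[0,0,0]], twist=[[0,0,0],[0,0,0],[0,0,0],[0,0,0],[0,0,0],[0,0,0],[0,0,0],[0,0,0],[0,0,0],[0,0,0],[0,0,0],[0,0,0],[0,0,0],[0,0,0],[0,0,0],[0,0,0],[0,0,0],[0,0,0],[0,0,0]])

```text
time: 26.9
tool_pos: [0.4863, 0.3299, 0.3787]
eef_rot: [0.099, -3.14, -0.0]
contact_force: [0.6, -0.1, 0.8]
opening: 0.0615
finger_force: 0.0
```

```bash
python3 - <<'E'
from h import *
d,W=shot('side'); cv2.imwrite('pics/s4.png',cv2.resize(d['image'][60:340,235:435,::-1],None,fx=2,fy=2))
k=press(-114,-30,296)
plan([(k,0,6,tilted(0))])
E
```

```text
6
xyz [[0.0, -0.0, 1.4], [0.1, -0.0, 1.4], [0.0, -0.0, 1.4], [0.1, -0.0, 1.4], [0.0, -0.0, 1.3], [0.1, -0.0, 1.4]]
twist [[-0.0, -0.0, -0.0], [-0.0, -0.0, -0.0], [-0.0, -0.0, -0.0], [-0.0, -0.0, -0.0], [-0.0, -0.0, -0.001], [-0.001, -0.001, -0.0]]
end [0.4827 0.3285 0.2958]
```

View pics/s4.png

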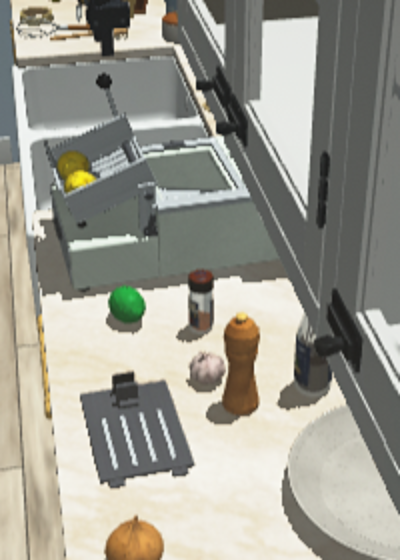

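The cover lies flat on the worktop at crop (137,430), the lemons are in the tray at (75,172), and the knob is at (104,80) under the gripper. Gripping the knob next.

step_arm(claw=[0.7,0.7,0.7,0.7,0.7,0.7,0.7,0,0,0,0,0], xyz=[[0.1,0,1.4],[0.1,0,1.4],[0,0,1.4],[0.1,0,1.4],[0,0,1.4],[0,0,1.3],[0,0,0],[0,0,0],[0,0,0],[0,0,0],[0,0,0],[0,0,0]], twist=[[0,0,0],[0,0,0],[0,0,0],[0,0,0],[0,0,0],[0,0,0],[0,0,0],[0,0,0],[0,0,0],[0,0,0],[0,0,0],[0,0,0]])

```text
time: 28.15
tool_pos: [0.4831, 0.3303, 0.2968]
eef_rot: [-0.096, 3.139, 0.008]
contact_force: [-0.1, 5.8, -0.3]
opening: 0.0254
finger_force: 29.9
```

```bash
python3 - <<'E'
from h import *
st=env.get_state(); off=st['tool_pos']-press(-114,-30,296); print(off.round(4), st['contact_force'])
w=[]
for th in np.arange(.08,1.46,.0725):
    c,s=np.cos(th),np.sin(th); y,z=-30*c+120*s,30*s+120*c
    w.append((press(-114,y,176+z)+off,0,1,tilted(0)))
plan(w)
E
```

```text
[0.0003 0.0019 0.0008] [-0.13136653  5.75386505 -0.30359001]
20
xyz [[-1.0, 0.0, -0.2], [-0.9, 0.0, -0.1], [-0.9, 0.0, -0.1], [-0.8, 0.0, 0.0], [-0.9, 0.0, 0.1], [-0.9, 0.0, 0.2], [-0.9, 0.0, 0.2], [-0.9, 0.0, 0.2], [-0.8, 0.0, 0.4], [-0.8, 0.0, 0.4], [-0.8, 0.0, 0.4], [-0.7, 0.0, 0.5], [-0.7, 0.0, 0.6], [-0.7, 0.0, 0.6], [-0.6, 0.0, 0.6], [-0.6, 0.0, 0.7], [-0.5, 0.0, 0.8], [-0.4, 0.0, 0.7], [-0.4, 0.0, 0.8], [-0.4, 0.0, 0.9]]
twist [[0.005, 0.002, -0.003], [0.0, -0.0, 0.0], [0.0, -0.0, 0.0], [0.0, -0.0, 0.0], [0.0, -0.0, 0.0], [0.0, -0.0, 0.0], [0.0, -0.0, 0.0], [0.0, -0.0, 0.0], [0.0, -0.0, 0.0], [0.0, -0.0, 0.0], [0.0, -0.0, 0.0], [0.0, -0.0, 0.0], [0.0, -0.0, 0.0], [0.0, -0.0, 0.0], [0.0, -0.0, 0.0], [0.0, -0.0, 0.0], [0.0, -0.0, 0.0], [0.0, -0.0, 0.0], [0.0, -0.0, 0.0], [0.0, -0.0, 0.0]]
end [0.6288 0.3396 0.2198]
```

step_arm(claw=[0,0,0,0,0,0,0,0], xyz=[[-1,0,-0.2],[-0.9,0,-0.1],[-0.9,0,-0.1],[-0.9,0,0],[-0.9,0,0.1],[-0.9,0,0.2],[-0.9,0,0.2],[-0.9,0,0.2]], twist=[[0,0,0],[0,0,0],[0,0,0],[0,0,0],[0,0,0],[0,0,0],[0,0,0],[0,0,0]])

```text
time: 28.95
tool_pos: [0.5539, 0.3354, 0.293]
eef_rot: [0.097, -3.136, -0.008]
contact_force: [-6.1, 8.6, -2.4]
opening: 0.0257
finger_force: 30.0
```

```bash
python3 - <<'E'
from h import *
d,W=shot('side'); cv2.imwrite('pics/s5.png',cv2.resize(d['image'][60:210,235:385,::-1],None,fx=3,fy=3,interpolation=2)); print(env.get_state()['opening'],unpress(env.get_state()['tool_pos']))
E
```

```text
0.025581928956103936 [-116.43911395   42.88931125  292.45059059]
```

View pics/s5.png

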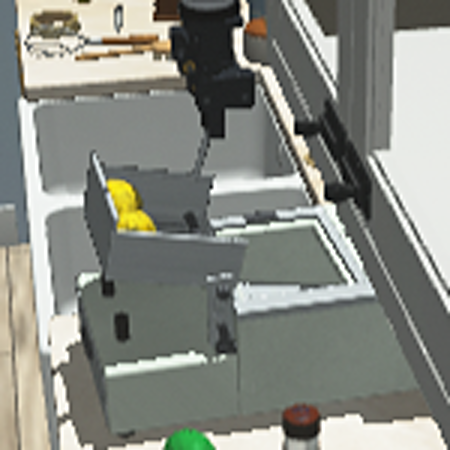

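The tray is following the lever: it is tipped about 0.6 rad, the knob is in the grip at (215,125), and the lemons are still inside at (125,205). I'll continue along the arc.

step_arm(claw=[0,0,0,0,0,0,0,0,0,0,0,0], xyz=[[-0.8,0,0.3],[-0.8,0,0.4],[-0.8,0,0.4],[-0.7,0,0.5],[-0.7,0,0.6],[-0.7,0,0.6],[-0.6,0,0.6],[-0.6,0,0.7],[-0.5,0,0.8],[-0.4,0,0.7],[-0.4,0,0.8],[-0.4,0,0.8]], twist=[[0,0,0],[0,0,0],[0,0,0],[0,0,0],[0,0,0],[0,0,0],[0,0,0],[0,0,0],[0,0,0],[0,0,0],[0,0,0],[0,0,0]])

```text
time: 30.2
tool_pos: [0.6286, 0.3407, 0.2213]
eef_rot: [0.097, -3.139, -0.009]
contact_force: [-4.0, 9.2, 0.9]
opening: 0.0256
finger_force: 29.6
```

```bash
python3 - <<'E'
from h import *
d,W=shot('side'); cv2.imwrite('pics/s6.png',cv2.resize(d['image'][60:210,235:385,::-1],None,fx=3,fy=3,interpolation=2)); s=env.get_state();print(s['opening'],unpress(s['tool_pos'])); lemons(d,W)
E
```

```text
0.02546360150724393 [-116.96474005  116.76533009  219.62836724]
blob px [246.  53.] 75 mid [0.365 1.676 0.035] ext [0.06  0.051 0.044] top 0.058 axis deg 74.0
blob px [262.  55.] 50 mid [0.458 1.617 0.034] ext [0.046 0.038 0.04 ] top 0.055 axis deg -172.0
```

View pics/s6.png

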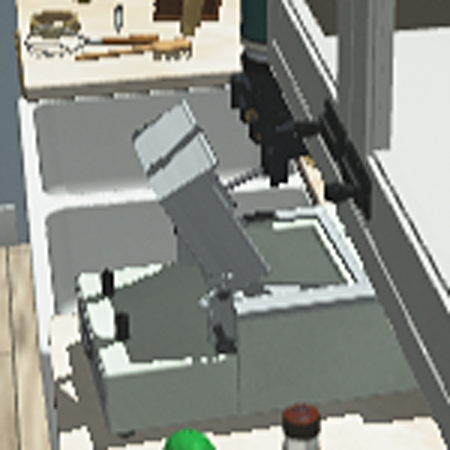

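The tray is fully tipped (knob at (280,165)) and no lemon is visible in it. I'll wait a second, then ease it back along the same arc.

step_arm(claw=[0,0,0,0,0,0,0,0,0,0,0,0,0,0,0,0,0,0,0,0], xyz=[[0,0,0],[0,0,0],[0,0,0],[0,0,0],[0,0,0],[0,0,0],[0,0,0],[0,0,0],[0.4,0,-0.8],[0.4,0,-0.8],[0.4,0,-0.7],[0.5,0,-0.8],[0.6,0,-0.7],[0.6,0,-0.6],[0.7,0,-0.6],[0.7,0,-0.6],[0.7,0,-0.5],[0.8,0,-0.4],[0.8,0,-0.4],[0.8,0,-0.3]], twist=[[0,0,0],[0,0,0],[0,0,0],[0,0,0],[0,0,0],[0,0,0],[0,0,0],[0,0,0],[0,0,0],[0,0,0],[0,0,0],[0,0,0],[0,0,0],[0,0,0],[0,0,0],[0,0,0],[0,0,0],[0,0,0],[0,0,0],[0,0,0]])

```text
time: 32.25
tool_pos: [0.555, 0.3354, 0.2922]
eef_rot: [0.097, -3.14, -0.008]
contact_force: [0.6, 8.9, -5.9]
opening: 0.0249
finger_force: 30.1
```

```bash
python3 - <<'E'
from h import *
d,W=shot('top'); cv2.imwrite('pics/t7.png',cv2.resize(d['image'][130:270,160:280,::-1],None,fx=4,fy=4,interpolation=2)); lemons(d,W); d,W=shot('side');lemons(d,W)
s=env.get_state();print(s['opening'],unpress(s['tool_pos']))
E
```

```text
blob px [116. 135.] 204 mid [0.801 0.637 0.019] ext [0.055 0.091 0.012] top 0.025 axis deg 72.0
blob px [246.  53.] 75 mid [0.365 1.676 0.037] ext [0.06  0.068 0.04 ] top 0.057 axis deg 92.0
blob px [262.  55.] 50 mid [0.458 1.612 0.036] ext [0.047 0.04  0.035] top 0.053 axis deg -153.0
0.025401582016917702 [-116.44388316   41.4912564   292.49066131]
```

View pics/t7.png

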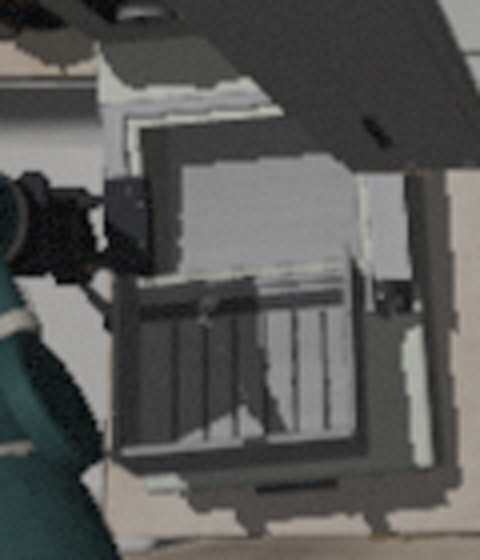

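The tray (240,370) and the channel (265,215) are both empty, so the lemons went through. Finishing the return.

step_arm(claw=[0,0,0,0,0,0,0,0,0,0,0,0,0.4,0.7,0.7,0.7], xyz=[[0.9,0,-0.2],[0.9,0,-0.2],[0.9,0,-0.2],[0.9,0,-0.1],[0.9,0,0],[0.9,0,0.1],[0.6,0,0.1],[0.6,0,0.1],[0.6,0,0.1],[0.2,0,0],[0,0,0],[0,0,0],[0,0,0],[0,0,0],[0,0,0],[0,0,0]], twist=[[0,0,0],[0,0,0],[0,0,0],[0,0,0],[0,0,0],[0,0,0],[0,0,0],[0,0,0],[0,0,0],[0,0,0],[0,0,0],[0,0,0],[0,0,0],[0,0,0],[0,0,0],[0,0,0]])

```text
time: 33.95
tool_pos: [0.4817, 0.3279, 0.2962]
eef_rot: [-0.096, 3.14, -0.0]
contact_force: [0.1, 0.6, -0.5]
opening: 0.0553
finger_force: 0.0
```

```bash
python3 - <<'E'
from h import *
p=env.get_state()['tool_pos']
plan([(p+[0,0,.08],0,3,tilted(0)),((.42,.18,.37),0,6,tilted(0)),((.42,-.05,.30),0,6,tilted(0)),((.438,-.2145,.20),0,5,tilted(0))])
E
```

```text
20
xyz [[-0.0, -0.0, -2.7], [-0.0, -0.0, -2.6], [-0.0, -0.0, -2.7], [1.2, -2.4, 0.1], [1.2, -2.4, 0.1], [1.2, -2.4, 0.1], [1.2, -2.4, 0.1], [1.2, -2.4, 0.1], [1.1, -2.4, 0.1], [0.2, -3.8, 1.2], [0.3, -3.8, 1.2], [0.2, -3.8, 1.2], [0.3, -3.8, 1.1], [0.2, -3.9, 1.2], [0.3, -3.8, 1.1], [-0.2, -3.3, 2.0], [-0.1, -3.3, 2.0], [-0.2, -3.3, 2.0], [-0.1, -3.3, 2.0], [-0.2, -3.3, 2.0]]
twist [[-0.0, 0.0, -0.001], [-0.0, 0.0, -0.001], [-0.0, 0.0, -0.001], [-0.0, 0.0, 0.0], [-0.0, 0.0, 0.0], [-0.0, 0.0, 0.0], [-0.0, 0.0, 0.0], [-0.0, 0.0, 0.0], [-0.0, 0.0, 0.0], [-0.0, 0.0, 0.0], [-0.0, 0.0, 0.0], [-0.0, 0.0, 0.0], [-0.0, 0.0, 0.0], [-0.0, 0.0, 0.0], [-0.0, 0.0, 0.0], [-0.0, 0.0, 0.0], [-0.0, 0.0, 0.0], [-0.0, 0.0, 0.0], [-0.0, 0.0, 0.0], [-0.0, 0.0, 0.0]]
end [ 0.4384 -0.214   0.2003]
```

step_arm(claw=[0.7,0.7,0.7,0.7,0.7,0.7,0.7,0.7,0.7,0.7,0.7,0.7,0.7,0.7,0.7,0.7,0.7,0.7,0.7,0.7], xyz=[[0,0,-2.7],[0,0,-2.7],[0,0,-2.7],[1.2,-2.4,0.1],[1.2,-2.4,0.1],[1.2,-2.4,0.1],[1.2,-2.4,0.1],[1.2,-2.4,0.1],[1.1,-2.4,0.1],[0.2,-3.8,1.2],[0.3,-3.8,1.2],[0.2,-3.8,1.2],[0.3,-3.8,1.1],[0.2,-3.9,1.2],[0.3,-3.8,1.1],[-0.2,-3.3,2],[-0.1,-3.3,2],[-0.2,-3.3,2],[-0.1,-3.3,2],[-0.2,-3.3,2]], twist=[[0,0,0],[0,0,0],[0,0,0],[0,0,0],[0,0,0],[0,0,0],[0,0,0],[0,0,0],[0,0,0],[0,0,0],[0,0,0],[0,0,0],[0,0,0],[0,0,0],[0,0,0],[0,0,0],[0,0,0],[0,0,0],[0,0,0],[0,0,0]])

```text
time: 35.95
tool_pos: [0.4367, -0.2152, 0.2006]
eef_rot: [-0.095, 3.139, -0.001]
contact_force: [0.0, 0.7, 1.0]
opening: 0.0617
finger_force: 0.0
```

```bash
python3 - <<'E'
from h import *
d,W=shot('side'); cv2.imwrite('pics/s8.png',cv2.resize(d['image'][60:340,235:435,::-1],None,fx=2,fy=2))
q=W[90:110,275:300].reshape(-1,3); q=q[q[:,2]>.27]; print('knob',len(q),np.nanmin(q,0),np.nanmax(q,0))
# grips of the cover
q=W.reshape(-1,3); q=q[(q[:,0]>.40)&(q[:,0]<.48)&(q[:,1]>-.27)&(q[:,1]<-.16)&(q[:,2]>.018)&(q[:,2]<.045)]; print('grips',len(q),np.percentile(q,3,0),np.percentile(q,97,0))
plan([((.4385,-.2145,.0345),0,8,tilted(0))])
E
```

```text
knob 495 [ 0.4025837  -0.28497507  0.50940659] [ 0.46998165 -0.20701729  0.5623251 ]
grips 141 [ 0.42213532 -0.23527909  0.018583  ] [ 0.45539939 -0.19952201  0.04266552]
8
xyz [[-0.0, 0.0, 2.0], [-0.0, 0.1, 2.0], [-0.1, 0.0, 2.0], [-0.0, 0.1, 2.1], [-0.1, 0.0, 2.0], [-0.0, 0.1, 2.1], [-0.1, 0.0, 2.0], [-0.0, 0.1, 2.1]]
twist [[-0.0, -0.0, -0.001], [-0.0, -0.0, -0.0], [-0.0, -0.001, -0.001], [-0.0, -0.0, -0.0], [-0.0, -0.001, -0.001], [-0.001, -0.0, -0.0], [-0.0, -0.001, -0.001], [-0.001, -0.0, -0.0]]
end [ 0.4382 -0.2143  0.0343]
```

View pics/s8.png

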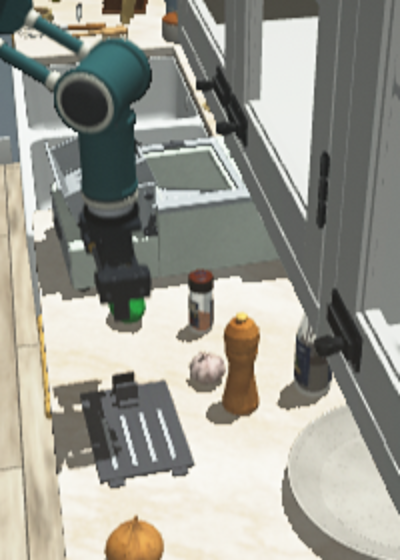

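The cover is where I left it at crop (137,430), with its grips at (123,388). Regrasping it.

step_arm(claw=[0.7,0.7,0.7,0.7,0.7,0.7,0.7,0.7,0.7,0.7,0,0,0,0,0,0], xyz=[[0,0,2],[0,0.1,2],[-0.1,0,2],[0,0,2.1],[-0.1,0,2],[0,0,2.1],[0,0,2],[0,0,2],[0,0,0],[0,0,0],[0,0,0],[0,0,0],[0,0,0],[0,0,0],[0,0,0],[0,0,0]], twist=[[0,0,0],[0,0,0],[0,0,0],[0,0,0],[0,0,0],[0,0,0],[0,0,0],[0,0,0],[0,0,0],[0,0,0],[0,0,0],[0,0,0],[0,0,0],[0,0,0],[0,0,0],[0,0,0]])

```text
time: 37.6
tool_pos: [0.4398, -0.2136, 0.0398]
eef_rot: [-0.096, 3.138, -0.003]
contact_force: [-0.4, -3.5, 3.8]
opening: 0.0208
finger_force: 30.0
```

```bash
python3 - <<'E'
from h import *
s=env.get_state(); p=s['tool_pos']; print(p)
plan([(p+[0,0,.12],0,5,tilted(0)),((.436,-.06,.30),0,6,tilted(0)),((.45,.20,.36),0,9,tilted(0))])
E
```

```text
[ 0.43977389 -0.21356131  0.03981452]
20
xyz [[-0.0, -0.0, -2.4], [-0.0, -0.0, -2.4], [-0.0, -0.0, -2.4], [-0.0, -0.0, -2.4], [-0.0, -0.0, -2.4], [-0.1, 2.6, -2.3], [-0.1, 2.5, -2.3], [-0.1, 2.6, -2.4], [-0.1, 2.5, -2.3], [-0.1, 2.6, -2.4], [-0.1, 2.5, -2.3], [-0.3, 2.9, -0.7], [-0.3, 2.9, -0.7], [-0.4, 2.9, -0.7], [-0.3, 2.9, -0.7], [-0.4, 2.9, -0.6], [-0.3, 2.8, -0.7], [-0.4, 2.9, -0.6], [-0.3, 2.8, -0.7], [-0.4, 2.9, -0.6]]
twist [[-0.0, 0.0, -0.001], [-0.0, 0.0, -0.0], [-0.001, 0.001, -0.001], [-0.0, 0.0, -0.0], [-0.001, 0.001, -0.001], [0.0, -0.0, 0.0], [0.0, -0.0, 0.0], [0.0, -0.0, 0.0], [0.0, -0.0, 0.0], [0.0, -0.0, 0.0], [0.0, -0.0, 0.0], [0.0, -0.0, 0.0], [0.0, -0.0, 0.0], [0.0, -0.0, 0.0], [0.0, -0.0, 0.0], [0.0, -0.0, 0.0], [0.0, -0.0, 0.0], [0.0, -0.0, 0.0], [0.0, -0.0, 0.0], [0.0, -0.0, 0.0]]
end [0.4501 0.2001 0.3599]
```

step_arm(claw=[0.5,0.5,0.5,0.5,0.5,0,0,0,0,0], xyz=[[0,0,0],[0,0,0],[0,0,0.4],[0,0,0],[0,0,0],[0,0,0],[0,0,0],[0,0,0],[0,0,0],[0,0,0]], twist=[[0,0,0],[0,0,0],[0,0,0],[0,0,0],[0,0,0],[0,0,0],[0,0,0],[0,0,0],[0,0,0],[0,0,0]])

```text
time: 38.6
tool_pos: [0.4387, -0.2126, 0.0348]
eef_rot: [0.096, -3.14, -0.0]
contact_force: [-0.1, -0.8, -2.4]
opening: 0.0208
finger_force: 30.0
```

step_arm(claw=[0,0,0,0,0,0,0,0,0,0,0,0,0,0,0,0,0,0,0,0], xyz=[[0,0,-2.4],[0,0,-2.4],[0,0,-2.4],[0,0,-2.4],[0,0,-2.4],[-0.1,2.6,-2.4],[-0.1,2.5,-2.4],[-0.1,2.6,-2.4],[-0.1,2.5,-2.4],[-0.1,2.6,-2.4],[-0.1,2.5,-2.4],[-0.3,2.9,-0.7],[-0.3,2.9,-0.7],[-0.4,2.9,-0.7],[-0.3,2.9,-0.7],[-0.4,2.9,-0.7],[-0.3,2.8,-0.7],[-0.4,2.9,-0.7],[-0.3,2.8,-0.7],[-0.4,2.9,-0.7]], twist=[[0,0,0],[0,0,0],[0,0,0],[0,0,0],[0,0,0],[0,0,0],[0,0,0],[0,0,0],[0,0,0],[0,0,0],[0,0,0],[0,0,0],[0,0,0],[0,0,0],[0,0,0],[0,0,0],[0,0,0],[0,0,0],[0,0,0],[0,0,0]])

```text
time: 40.6
tool_pos: [0.4499, 0.202, 0.3615]
eef_rot: [0.096, -3.139, 0.0]
contact_force: [-0.3, 0.0, -2.0]
opening: 0.0205
finger_force: 30.0
```

```bash
python3 - <<'E'
from h import *
a=np.radians(12); off=np.array([.0002,0,.0004]); p=arc(a)+off
d=press(-22*np.cos(a),0,0)-press(0,0,0)+[0,0,.022*np.sin(a)]
print(p,p+d)
plan([(p+d+[0,0,.142],0,8,tilted(0)),(p+d+[0,0,.05],0,5,tilted(a)),(p+d,0,5,tilted(a))])
d,W=shot('side'); q=W[:,:][:,:].reshape(-1,3)
q=q[(q[:,0]>.38)&(q[:,0]<.55)&(q[:,1]>0.0)&(q[:,1]<.3)&(q[:,2]>.29)&(q[:,2]<.345)]
print(len(q),np.percentile(q,[2,98],0).round(3)); A=np.c_[q[:,:2],np.ones(len(q))]; print('plane',np.linalg.lstsq(A,q[:,2],rcond=None)[0])
E
```

```text
[0.61345102 0.27810285 0.21053678] [0.61207473 0.29957804 0.21511084]
18
xyz [[-2.1, 1.1, 0.1], [-2.1, 1.1, 0.0], [-2.1, 1.1, 0.1], [-2.1, 1.1, 0.0], [-2.1, 1.1, 0.1], [-2.1, 1.1, 0.0], [-2.1, 1.1, 0.1], [-2.1, 1.0, 0.0], [0.0, 0.0, 1.8], [0.0, -0.1, 1.9], [0.0, -0.1, 1.8], [0.0, -0.2, 1.8], [0.0, -0.3, 1.9], [-0.0, -0.2, 1.0], [-0.0, -0.2, 1.0], [-0.0, -0.2, 1.0], [-0.0, -0.2, 0.9], [-0.0, -0.3, 1.0]]
twist [[-0.0, -0.0, -0.0], [-0.0, -0.0, -0.0], [-0.0, -0.0, -0.0], [-0.0, -0.0, -0.001], [-0.0, -0.0, -0.0], [-0.0, -0.0, -0.001], [-0.0, -0.001, -0.0], [-0.0, -0.0, -0.001], [-0.042, -0.0, 0.0], [-0.042, -0.0, 0.0], [-0.042, -0.0, 0.0], [-0.042, -0.0, 0.0], [-0.042, -0.0, 0.0], [0.0, -0.0, 0.0], [0.0, -0.0, 0.0], [0.0, -0.0, 0.0], [0.0, -0.0, 0.0], [0.0, -0.0, 0.0]]
end [0.6121 0.2995 0.2146]
1076 [[0.389 0.032 0.329]
 [0.521 0.224 0.338]]
plane [-0.00329022  0.00818263  0.33359963]
```

step_arm(claw=[0,0,0,0,0,0,0,0,0,0,0,0,0,0], xyz=[[-2,1.1,0.1],[-2,1.1,0],[-2,1.1,0.1],[-2,1.1,0],[-2,1.1,0.1],[-2,1.1,0],[-2.1,1.1,0.1],[-2.1,1,0],[0,0,1.8],[0,-0.1,1.9],[0,-0.1,1.8],[0,-0.2,1.8],[0,-0.3,1.9],[0,0,0]], twist=[[0,0,0],[0,0,0],[0,0,0],[0,0,0],[0,0,0],[0,0,0],[0,0,0],[0,0,0],[-0.042,0,0],[-0.042,0,0],[-0.042,0,0],[-0.042,0,0],[-0.042,0,0],[0,0,0]])

```text
time: 42.05
tool_pos: [0.6045, 0.2963, 0.2602]
eef_rot: [0.092, -3.109, -0.323]
contact_force: [-1.4, -0.7, -3.1]
opening: 0.0208
finger_force: 30.0
```

```bash
python3 - <<'E'
from h import *
a=np.radians(12); p=arc(a)+[-.0004,0,.0004]
d=press(-22*np.cos(a),0,0)-press(0,0,0)+[0,0,.022*np.sin(a)]
plan([(p+d,0,8,tilted(a))])
E
```

```text
8
xyz [[-0.1, -0.1, 0.6], [-0.1, -0.1, 0.6], [-0.1, -0.1, 0.5], [-0.1, -0.1, 0.6], [-0.1, -0.1, 0.5], [-0.1, -0.1, 0.6], [-0.1, -0.0, 0.5], [-0.0, -0.1, 0.6]]
twist [[-0.0, -0.001, -0.001], [-0.0, -0.001, -0.001], [-0.0, -0.001, -0.001], [-0.0, -0.001, -0.001], [-0.001, -0.001, -0.0], [-0.0, -0.001, -0.001], [-0.001, -0.001, -0.0], [-0.0, -0.001, -0.001]]
end [0.6111 0.2991 0.2147]
```

step_arm(claw=[0,0,0,0,0,0,0,0,0], xyz=[[-0.1,-0.1,0.6],[-0.1,-0.1,0.6],[-0.1,-0.1,0.5],[-0.1,-0.1,0.6],[-0.1,-0.1,0.5],[-0.1,-0.1,0.6],[-0.1,0,0.5],[0,-0.1,0.6],[0,0,0]], twist=[[0,0,0],[0,0,0],[0,0,0],[0,0,0],[0,0,0],[0,0,0],[0,0,0],[0,0,0],[0,0,0]])

```text
time: 42.95
tool_pos: [0.6131, 0.3012, 0.2186]
eef_rot: [0.095, -3.114, -0.327]
contact_force: [0.3, 0.5, -3.8]
opening: 0.0203
finger_force: 30.0
```

```bash
python3 - <<'E'
from h import *
a=np.radians(12); p=arc(a)+[-.0004,0,.0004]
s=env.get_state(); print(unpress(s['tool_pos']), (tilted(a).inv()*R.from_rotvec(s['eef_rot'])).as_rotvec())
plan([(p,0,8,tilted(a))])
E
```

```text
[-78.55618882  98.30514216 218.58500526] [9.44457542e-05 1.52951649e-03 3.05636079e-03]
8
xyz [[0.0, -0.3, 0.0], [0.0, -0.3, 0.0], [0.0, -0.3, 0.1], [0.0, -0.3, 0.0], [0.0, -0.3, 0.1], [0.1, -0.3, 0.0], [0.0, -0.3, 0.1], [0.1, -0.3, 0.0]]
twist [[-0.0, -0.0, -0.0], [-0.0, -0.0, -0.0], [-0.0, -0.0, -0.001], [-0.0, -0.0, -0.0], [-0.0, -0.0, -0.001], [-0.0, -0.001, -0.0], [-0.0, -0.0, -0.001], [-0.0, -0.001, -0.0]]
end [0.6125 0.2782 0.2107]
```

step_arm(claw=[0,0,0], xyz=[[0,0,0.2],[0,0,0.2],[0,0,0]], twist=[[0,0,0],[0,0,0],[0,0,0]])

```text
time: 43.25
tool_pos: [0.6136, 0.3022, 0.2161]
eef_rot: [0.095, -3.116, -0.328]
contact_force: [0.5, 0.5, -3.1]
opening: 0.0203
finger_force: 30.0
```

step_arm(claw=[0,0,0,0,0,0,0,0], xyz=[[0.1,0,0.1],[0,-0.3,0],[0,-0.3,0],[0,-0.3,0],[0,-0.3,0],[0,-0.3,0],[0,-0.3,0],[0,0,0]], twist=[[0,0,0],[0,0,0],[0,0,0],[0,0,0],[0,0,0],[0,0,0],[0,0,0],[0,0,0]])

```text
time: 44.05
tool_pos: [0.6138, 0.2843, 0.2113]
eef_rot: [0.095, -3.116, -0.328]
contact_force: [-0.6, -0.6, -3.9]
opening: 0.0205
finger_force: 30.0
```

```bash
python3 - <<'E'
from h import *
a=np.radians(12); p=arc(a)+[-.0004,0,.0004]
s=env.get_state(); print(unpress(s['tool_pos']), unpress(p),s['contact_force'],s['wrist_torque'], (tilted(a).inv()*R.from_rotvec(s['eef_rot'])).as_rotvec())
w=[(p,0,1,tilted(a))]
for b in (9,6,3,0): w.append((arc(np.radians(b))+[-.0004,0,.0],0,2,tilted(np.radians(b))))
plan(w)
E
```

```text
[-61.62501583  97.92014456 211.27450241] [-55.53832429  96.60081892 210.5367792 ] [-0.59535176 -0.63996618 -3.93986413] [ 0.04001953  0.00098667 -0.0239799 ] [-0.0003729  -0.00043704  0.00322741]
9
xyz [[0.1, -0.6, -0.1], [0.0, 0.1, 0.5], [0.0, 0.0, 0.5], [0.0, 0.1, 0.5], [0.0, 0.1, 0.4], [0.0, 0.1, 0.5], [0.0, 0.1, 0.4], [0.0, 0.1, 0.5], [0.0, 0.1, 0.5]]
twist [[0.0, 0.0, -0.003], [0.026, 0.0, -0.0], [0.027, 0.0, -0.0], [0.026, 0.0, -0.0], [0.026, 0.0, -0.0], [0.026, 0.0, -0.0], [0.026, 0.0, -0.0], [0.026, 0.0, -0.0], [0.027, 0.0, -0.0]]
end [0.6124 0.2896 0.1741]
```

step_arm(claw=[0,0,0,0], xyz=[[0.1,-0.2,0],[0,-0.2,0],[0,-0.15,0],[0,0,0]], twist=[[0,0,0],[0,0,-0.003],[0,0,0],[0,0,0]])

```text
time: 44.45
tool_pos: [0.613, 0.2797, 0.2106]
eef_rot: [0.1, -3.116, -0.33]
contact_force: [-0.0, 1.3, -1.6]
opening: 0.0204
finger_force: 30.0
```

step_arm(claw=[0,0,0,0,0,0,0], xyz=[[0,0,0.46],[0,0,0.46],[0,0.1,0.46],[0,0.1,0.46],[0,0.1,0.46],[0,0.1,0.46],[0,0,0]], twist=[[0.026,0,0],[0.026,0,0],[0.026,0,0],[0.026,0,0],[0.026,0,0],[0.026,0,0],[0,0,0]])

```text
time: 45.15
tool_pos: [0.6123, 0.2876, 0.1825]
eef_rot: [0.103, -3.137, -0.081]
contact_force: [0.8, 0.9, -1.3]
opening: 0.0203
finger_force: 30.0
```

```bash
python3 - <<'E'
from h import *
b=np.radians(3.1)
s=env.get_state(); print(unpress(s['tool_pos']), unpress(arc(b)),s['contact_force'],s['wrist_torque'], (tilted(b).inv()*R.from_rotvec(s['eef_rot'])).as_rotvec())
plan([(arc(0)+[-.0004,0,.0],0,4,tilted(0))])
E
```

```text
[-65.0051487   96.69974533 182.46760637] [-64.38287448  97.         183.84049314] [ 0.78403085  0.89700469 -1.3415629 ] [ 0.04593898 -0.00623895  0.07121976] [ 0.00229687  0.00020204 -0.00153067]
4
xyz [[0.0, 0.0, 0.2], [0.0, 0.0, 0.2], [0.0, 0.1, 0.2], [0.0, 0.0, 0.2]]
twist [[0.013, -0.0, 0.0], [0.013, -0.0, 0.001], [0.013, -0.0, 0.0], [0.013, -0.0, 0.001]]
end [0.6123 0.2888 0.1745]
```

step_arm(claw=[0,0,0,0,0,0], xyz=[[0,0,0.2],[0,0,0.2],[0,0.1,0.2],[0,0,0.2],[0,0,0.05],[0,0,0]], twist=[[0.013,0,0],[0.013,0,0],[0.013,0,0],[0.013,0,0],[0,0,0],[0,0,0]])

```text
time: 45.75
tool_pos: [0.6124, 0.289, 0.175]
eef_rot: [-0.101, 3.14, 0.004]
contact_force: [-1.1, 5.7, -2.3]
opening: 0.0205
finger_force: 30.0
```

step_arm(claw=[0,0,0], xyz=[[0,0,0.1],[0,0,0.05],[0,0,0]], twist=[[0,0,0],[0,0,0],[0,0,0]])

```text
time: 46.05
tool_pos: [0.6124, 0.289, 0.1749]
eef_rot: [-0.1, 3.139, 0.005]
contact_force: [-3.2, 4.5, 3.2]
opening: 0.0207
finger_force: 30.0
```

step_arm(claw=[0,0,0.3,0.5,0.5,0.6,0.6,0.6,0.6,0.6,0.6], xyz=[[0,0,0.1],[0,0,0],[0,0,0],[0,0,0],[0,0,0],[0,0,0],[0,0,-1],[0,0,-2],[0,0,-4],[0,0,-5],[0,0,-5]], twist=[[0,0,0],[0,0,0],[0,0,0],[0,0,0],[0,0,0],[0,0,0],[0,0,0],[0,0,0],[0,0,0],[0,0,0],[0,0,0]])

```text
time: 47.15
tool_pos: [0.6121, 0.287, 0.3437]
eef_rot: [0.1, -3.139, -0.0]
contact_force: [0.3, 0.3, -0.2]
opening: 0.053
finger_force: 0.0
```

step_arm(claw=[0.6,0.6,0.6,0.6,0.6,0.6], xyz=[[0,4,0],[0,4,0],[0,4,0],[0,4,0],[0,4,0],[0,0,0]], twist=[[0,0,0],[0,0,0],[0,0,0],[0,0,0],[0,0,0],[0,0,0]])

```text
time: 47.75
tool_pos: [0.5983, 0.4918, 0.3418]
eef_rot: [0.107, -3.139, -0.004]
contact_force: [0.5, -0.4, -0.8]
opening: 0.0528
finger_force: 0.0
```

```bash
python3 - <<'E'
from h import *
d,W=shot('side'); a=cv2.resize(d['image'][85:210,240:380,::-1],(560,500),interpolation=2); 
q=W.reshape(-1,3); u=np.array([unpress(x) for x in q])
m=(abs(u[:,0])<90)&(u[:,1]>35)&(u[:,1]<160)&(abs(u[:,2]-146)<12)&((u[:,0]>-30))
A=np.c_[u[m][:,:2],np.ones(m.sum())]; print(m.sum(),'cover plane',np.linalg.lstsq(A,u[m][:,2],rcond=None)[0])
k=u[(u[:,2]>270)&(u[:,2]<310)&(abs(u[:,0]+114)<25)&(abs(u[:,1]+30)<40)]; print('knob',len(k),np.percentile(k,[3,97],0).round(1))
g=u[(u[:,2]>155)&(u[:,2]<190)&(u[:,0]>-110)&(u[:,0]<-30)&(abs(u[:,1]-97)<30)]; print('grips side',np.percentile(g,[3,97],0).round(1))
t,W=shot('top'); b=cv2.resize(t['image'][145:265,165:265,::-1],(400,480),interpolation=2)
u=np.array([unpress(x) for x in W.reshape(-1,3)]); g=u[(u[:,2]>166)&(u[:,2]<190)&(u[:,0]>-110)&(u[:,0]<-30)&(abs(u[:,1]-97)<30)]; print('grips top',np.percentile(g,[3,97],0).round(1))
o=np.array([unpress(x) for x in np.load('top0.npz')['W'].reshape(-1,3)]); g=o[(o[:,2]>166)&(o[:,2]<190)&(o[:,0]>-110)&(o[:,0]<-30)&(abs(o[:,1]-97)<30)]; print('grips top start',np.percentile(g,[3,97],0).round(1))
cv2.imwrite('pics/fin.png',cv2.resize(np.hstack([cv2.resize(a,(440,480)),b[:,:350]]),(790,480)))
E
```

```text
527 cover plane [ 3.99011983e-03 -3.85260534e-03  1.47182397e+02]
knob 53 [[-125.5  -42.6  275.5]
 [ -99.6  -19.6  305.1]]
grips side [[-88.   80.1 156.1]
 [-50.5 112.5 182.9]]
grips top [[-83.6  81.5 166.8]
 [-52.4 112.4 185.4]]
grips top start [[-86.6  79.9 167.6]
 [-55.6 112.1 183.3]]
```

View pics/fin.png

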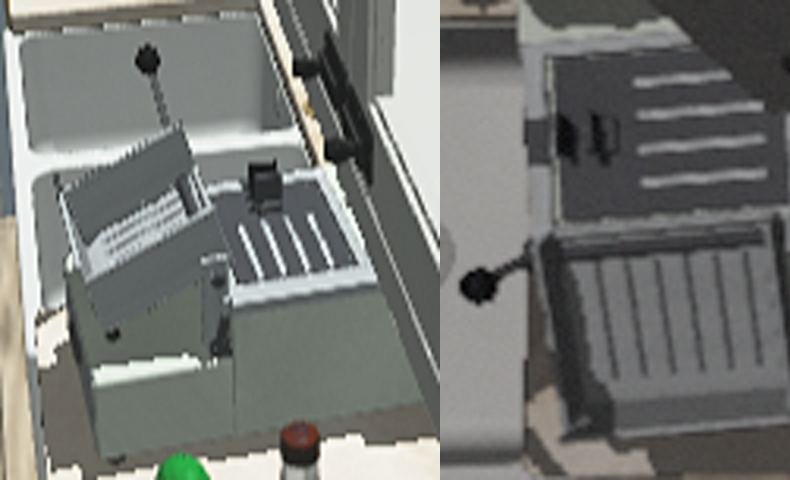

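The final view shows the tray upright and empty, with the knob back at its rest position. The cover is flat: its plane tilts less than 0.3 degrees. The grips span 31 mm, the same as at the start, so the tab is out. I'm handing in.

```bash
python3 -c "
from cell import order
print(order.sign_off())"
```

```text
the job is handed in; nothing more can be done
None
```

The job is handed in: both lemons on the worktop went through the hatch into the press, the tray is fully upright, and the cover is back in, flat with its tab out; the garlic, onion, spice jar and mill were not touched.

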